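# Space a test tile off the coating tray's wall and hold it flush

### The job

Slide the metal spacer bar, nose first from the tray's open side and under the overhanging lip, into the one gap between a tile and the tray's outer side wall that is wide enough for it, until its nose is at the back stop, and let go of the spacer. Then push that tile sideways by its handle until tile, spacer and side wall are flush against one another, and finish while still holding the tile firmly pressed there, without letting go. Leave the jar, the bottle and the beaker alone.

Things in the scene. Friction and masses are not known exactly. Their poses are not given: they have to be found in the camera images.
- tray: Fixed steel tray for two tiles. Origin: centre of its underside; x to its open side, away from the robot, z up. In mm: bed top z 10, x -50 to 52; back stop: inner face x -38, top z 30; side walls: inner faces y +124.5 and -124.5, 12 thick, x -38 to 51, top z 42; middle rib along y = 0, 6 wide, top z 22, parts the tiles.
- lip_left (a point): Centre of the lip on the tray's +y side wall: a plate 26 mm (x) by 36 mm (y) by 6 mm at tray x = 14 to 40, overhanging the gap inwards to y = 100.5; underside 32 mm above the bed. The spacer cannot be dropped in from above: it goes in from +x to -x under the lip. Axes as the tray's.
- lip_right (a point): The same on the tray's -y side wall (mirrored).
- tile_1: The narrower white ceramic tile, loose on the tray bed between rib and one side wall (which side varies): 76 mm (x) by 76 mm (y) by 18 mm thick, about 0.3 kg. Origin: centre of its underside, axes about as the tray's. Slides on the bed with 1 to 4 N of friction. The gap from it to the outer side wall is about 26 to 30 mm, to the rib about 15 to 20 mm.
- tile_1_handle (a point): Centre of the narrower tile's upright metal handle bar: 40 mm long (x), 12 mm thick (y), standing from the tile's top up to 50 mm above the tile's underside, centred on the tile; this point is 34 mm above the tile's underside. Axes as the tile's. A firm press is some 10 to 20 N on the handle (the bed takes part of it).
- tile_2_handle (a point): Centre of the handle bar (same size and height) of the wider tile, 76 mm (x) by 106 mm (y) by 18 mm, loose in the other half of the tray. The gap from it to its outer side wall is only about 11 to 15 mm.
- spacer: Loose metal spacer: a straight bar 115 mm long (x), 20 mm wide (y), 22 mm high, about 0.16 kg, with an upright grip at its tail. Origin: centre of the bar's underside. Its x axis points from nose to tail. It lies flat on the bench at the left or right of the tray, nose roughly towards the robot.
- spacer_grip (a point): Grip point of the spacer: in the upright grip post at its tail (24 mm along x, 20 mm thick in y, from 22 to 64 mm above the spacer's underside). This point is 43 mm above the spacer's underside, on its middle plane, 103 mm behind the nose. Axes as the spacer's.
- spacer_nose (a point): Middle of the spacer's nose (front end face), 11 mm above its underside.
- jar: White plastic jar, 60 mm across, 70 mm high, on the bench on the other side of the tray than the spacer. Origin: centre of its underside. Leave alone.
- amber: Amber glass bottle, 44 mm across, 85 mm high, beyond the tray. Origin: centre of its underside. Leave alone.
- beaker: Small glass beaker, 60 mm across, 70 mm high, beyond the tray. Origin: centre of its underside. Leave alone.
Not all that is in view belongs to the job. Leave any green look-alike of the tile_1 alone.

How it is judged:
By the outcome, as a careful person would: the job done as asked, in the order asked, and still so for the second after the job is handed in, while the arm keeps its last pose, push and grip.
It also fails if it takes over 58 s, if anything falls off the work surface, if the arm or the gripper's body presses on something with over 40 N, if the wrist force passes 120 N, or if a joint passes its speed limit or range.

### The arm

A 6-joint arm with a two-finger parallel gripper is mounted at the origin on the work surface. World frame = base frame: x ahead of the robot, y to its left, z up, the work surface at z = 0. Lengths are in m, angles in rad, forces in N, time in s.
With the tool pointing down it reaches from about 0.15 to 0.775 m from the base axis. Payload 6.1 kg.
Tool frame: the origin (TCP) lies where the fingers leave the gripper's body, on its centre line; the fingertips stand 73 mm ahead of it and the grasp point (between the pads) lies 54 mm ahead of it; z points along the fingers, y is the direction in which the jaws open and shut (so a half turn about z gives the same grasp; the last joint's range is limited). The gripper opens to 85 mm and grips with 20 to 120 N. Pads are 22 mm wide; open, the fingers measure 114 mm over their backs; the gripper's body (76 mm by 85 mm) begins 54 mm behind the grasp point. The pads swing forward as they close: fully open they stand 13 mm farther back than shut.
Start: joints at [-1.272, 0.126, -0.04, 1.405, 0, 1.571], TCP at [0.155, -0.502, 0.304] pointing down, gripper open.
Joint ranges: [-2.72, 2.72], [-0.95, 1.95], [-1.27, 1.35], [-1.78, 2.02], [-1.46, 1.47], [-3.14, 3.14]. Speed limits (rad/s): [2.39, 2.39, 3.01, 3.14, 3.14, 3.14].

### API

Orientations are given as a unit quaternion [x, y, z, w].
In Python, from station import sensors, optics, workorder gives the robot as it stands.
- The arm moves only by the tool apply_moves, never from a script. Its argument "increments" is a list of rows, each an object of numbers: "tx", "ty", "tz": the shift along the world's x, y, z in cm; "yaw": the turn about the world's z in rad. A call has 1 to 8 rows; each row shifts and turns the pose as measured when the row begins; what a row does not reach is not made up. A row lasts 1/8 s, in which the tool goes at most 62.5 mm and 10.7 degrees, less where a joint would pass 70% of its speed; a pose out of reach is approached as far as the arm can. A call with a gripper value outside its range is refused whole. "jaw" is the opening in per cent of the stroke, from 0 (shut) to 100 (fully open), set as the call begins (left out, the last holds). The fingers move at their own pace and stop on an object; "squeeze" is the grip in N (left out, the last holds). Time passes only in rows, so rows that do not move let the fingers close. It gives the time, the measured TCP pose, the force and the opening at its end, in the units of the state.
- sensors.get_obs(): the state, without advancing time (a new reading comes with each control period).
- optics.read_camera(name): name is "side" or "top" or "wrist"; returns a dict with "img" (420x560x3 uint8, blue, green, red), "range_z" (420x560 float32, m along the optical axis (not along the pixel's ray), 0 where there is no reading), "mtx" (3x3 intrinsics, pixels), "rvec" (rotation vector, rad) and "tvec" (3), from world to camera coordinates, as OpenCV has them; the wrist camera has in their place "mount" (4x4, takes a point from camera to tool coordinates, whose origin is the TCP and whose axes are the flange's). Camera axes: x right, y down, z forward; pixel columns grow to the right and rows downward; lengths in m; the calibration is good to about 2 mm. The wrist camera is an equidistant fisheye: a pixel r from the principal point sees the ray r / f radians off the axis. A picture is of the moment at which its call begins: read the wrist's pose just before it.
- workorder.hand_in(): hands the job in, once; it reports no verdict.
The state is a dict: "t": time; "qpos": joint angles; "dq": joint speeds; "joint_torque": joint torques, N m; "tool_pos": TCP position; "tcp_rot": TCP orientation; "ft_force": force on the tool from outside, world axes, zero at the start; "ft_torque": the same for the moment, N m; "finger_gap": finger opening in m.
Only numpy, scipy, OpenCV 4.12 (cv2) and the standard library are available. Lean on these libraries where they do the work, as an engineer would, in place of code of your own. Each camera call takes 0.05 s, during which the arm holds its last target. There are 200 camera calls.

## Working session

There is one attempt and no reset: what is moved stays moved. The work goes in short steps, Python scripts to look and compute and a tool call to move; the robot and the scene stay as the last step left them, time stands still between calls to the robot, and variables do not carry over. Pictures are saved under pics/ and viewed, about 8 in all and at most 12, crops included, and the job is handed in when it is done.

Besides the shell and the picture viewer there is one more tool, called after "Request:" as name(argument=value, ...) on one line, values as JSON. apply_moves: Moves the arm, as the interface text tells. Its arguments: {"type":"object","properties":{"increments":{"type":"array","items":{"type":"object","properties":{"tx":{"type":"number"},"ty":{"type":"number"},"tz":{"type":"number"},"yaw":{"type":"number"}}}},"jaw":{"type":"number"},"squeeze":{"type":"number"}},"required":["increments"]}

```bash
mkdir -p pics; ls
cat > h.py <<'E'
import numpy as np, cv2
from station import sensors, optics, workorder
def cam(n):
    c=optics.read_camera(n); 
    if 'rvec' in c:
        c['R']=cv2.Rodrigues(np.array(c['rvec'],float))[0]; c['t']=np.array(c['tvec'],float).ravel()
    return c
def cloud(c):
    K=c['mtx'];z=c['range_z'].astype(float);v,u=np.mgrid[:z.shape[0],:z.shape[1]]
    P=np.stack([(u-K[0,2])/K[0,0]*z,(v-K[1,2])/K[1,1]*z,z],-1)
    W=(P-c['t'])@c['R']; W[z==0]=np.nan; return W
def plane(c,u,v,h):
    d=np.linalg.inv(c['mtx'])@[u,v,1]; d=c['R'].T@d; o=-c['R'].T@c['t']
    return o+d*(h-o[2])/d[2]
def proj(c,p):
    return cv2.projectPoints(np.array(p,float).reshape(-1,3),np.array(c['rvec'],float),c['t'],c['mtx'],None)[0].reshape(-1,2)
E
python3 - <<'E'
from h import *
s=sensors.get_obs(); print(s)
for n in('top','side'):
    c=cam(n); cv2.imwrite(f'pics/{n}0.png',c['img']); np.savez(f'{n}0.npz',**{k:c[k] for k in c})
    print(n,-c['R'].T@c['t'],c['mtx'][0,0],(c['range_z']>0).mean())
E
```

```text
pics
{'t': 0.0, 'qpos': array([-1.27200950e+00,  1.26416675e-01, -4.06411834e-02,  1.40540238e+00,
        1.06489992e-05,  1.57080239e+00]), 'dq': array([ 1.19394091e-03,  1.71225429e-04,  3.85961851e-04,  3.44634998e-04,
       -8.10222059e-05,  7.84541448e-04]), 'joint_torque': array([ 1.13942227e-03, -4.35911894e+01,  3.52924812e+01,  1.72881503e-02,
        9.51714014e-05,  1.51897251e-05]), 'tool_pos': array([ 0.15445354, -0.50145228,  0.30309395]), 'tcp_rot': array([ 9.88861653e-01,  1.48835276e-01, -1.18563996e-04, -8.23479749e-04]), 'ft_force': array([ 0.59517498, -0.11478817, -0.53347166]), 'ft_torque': array([ 0.00481968, -0.03448145, -0.00785226]), 'finger_gap': 0.08557115418680547}
top [0.4217388  0.01643266 1.11801158] 498.61106079671566 0.9961181972789116
side [0.27671059 0.64821888 0.77031682] 431.8543913346528 0.9961394557823129
```

View pics/top0.png

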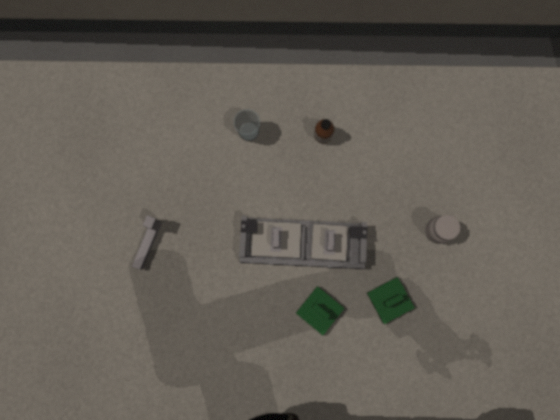

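View pics/side0.png

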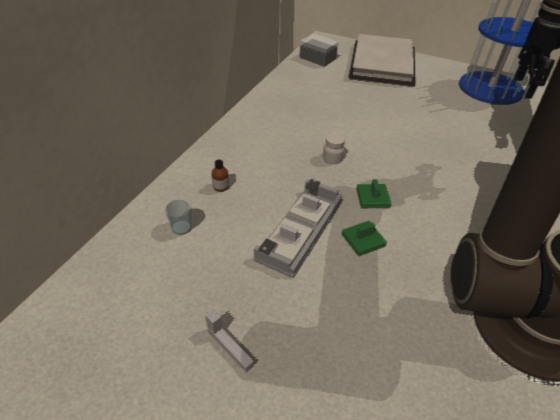

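The top view has +x up and +y to the left. It shows:
- the tray at about (303,243)
- the wider tile, handle (277,237), in the left (+y) half
- the narrower white tile, handle (331,240), in the right (-y) half, with the wide gap at its right, u about 350-362
- the spacer at (147,242), tail post at (152,224)
- the jar at (446,229), beaker (248,125) and bottle (325,130)
- green look-alikes at (320,310) and (391,300), which I will leave alone

The white tile at (331,240) is the one meant, as it is the narrower of the two in the tray. I'll confirm it in an enlarged crop.

Run:
```python
from h import *
c=dict(np.load('top0.npz')); W=cloud(c); img=c['img']
a=cv2.resize(img[205:280,225:385],None,fx=5,fy=5,interpolation=cv2.INTER_CUBIC)
b=cv2.resize(img[205:280,125:180],None,fx=3,fy=3,interpolation=cv2.INTER_CUBIC)
o=np.zeros((600,800,3),np.uint8); o[:375]=a; o[375:,:165]=b
np_=np.nan_to_num(W[...,2]); h=(np.clip(np_[205:280,225:385]/0.07,0,1)*255).astype(np.uint8)
o[375:,170:650]=cv2.cvtColor(cv2.resize(h,(480,225),interpolation=cv2.INTER_NEAREST),cv2.COLOR_GRAY2BGR)
cv2.imwrite('pics/crop.png',np.clip(o*1.6,0,255).astype(np.uint8))
def reg(n,box,lo,hi):
    u0,v0,u1,v1=box; P=W[v0:v1,u0:u1].reshape(-1,3); P=P[(P[:,2]>lo)&(P[:,2]<hi)]
    r=cv2.minAreaRect((P[:,:2]*1000).astype(np.float32)); print(n,len(P),P.mean(0).round(4),P.min(0).round(4),P.max(0).round(4),[np.round(x,1) for x in r])
reg('spacer',(125,205,180,280),.012,.035); reg('post',(125,205,180,280),.05,.08)
reg('h2',(262,222,290,255),.045,.075); reg('h1',(318,222,345,255),.045,.075)
reg('tray',(230,210,380,275),.012,.06)
reg('lipL',(230,210,265,245),.043,.06);reg('lipR',(343,215,375,250),.043,.06)
reg('jar',(420,205,475,250),.02,.1)
reg('bench',(400,350,500,400),-.05,.05)
```

```text
spacer 452 [0.5084 0.3195 0.0217] [0.4604 0.2903 0.0124] [0.5674 0.3464 0.0338] [array([516.5, 318.6]), array([ 22.5, 114.7]), np.float64(70.2)]
post 125 [0.5585 0.3017 0.0631] [0.5451 0.2897 0.051 ] [0.572 0.315 0.07 ] [array([559. , 302.5]), array([20.6, 23.9]), np.float64(70.9)]
h2 107 [0.529  0.0316 0.0601] [0.5096 0.0252 0.0522] [0.5485 0.0378 0.0648] [array([529.1,  31.7]), array([11.8, 39. ]), np.float64(87.0)]
h1 117 [ 0.5242 -0.0846  0.0593] [ 0.5052 -0.0923  0.0457] [ 0.5438 -0.0783  0.0674] [array([524.7, -85.1]), array([12. , 39.1]), np.float64(86.4)]
tray 4610 [ 0.5207 -0.0242  0.0311] [ 0.4681 -0.1641  0.012 ] [0.5787 0.1106 0.06  ] [array([523.4, -27. ]), array([273.1, 101.2]), np.float64(88.0)]
lipL 234 [0.5522 0.0919 0.0478] [0.5166 0.0727 0.043 ] [0.5777 0.1093 0.0555] [array([546.9,  90.6]), array([35.6, 61.2]), np.float64(88.1)]
lipR 237 [ 0.5433 -0.147   0.0481] [ 0.5095 -0.1632  0.0431] [ 0.5681 -0.1278  0.0568] [array([ 538.9, -145.4]), array([35.3, 58.7]), np.float64(89.5)]
jar 731 [ 0.554  -0.3245  0.0615] [ 0.5266 -0.3565  0.0205] [ 0.5843 -0.3009  0.076 ] [array([ 555.1, -328.1]), array([55.9, 56. ]), np.float64(77.7)]
bench 4976 [ 0.2456 -0.3462  0.0007] [ 0.193  -0.4563 -0.0075] [ 0.2986 -0.238   0.009 ] [array([ 245.6, -347.2]), array([103.3, 219.7]), np.float64(0.8)]
```

View pics/crop.png

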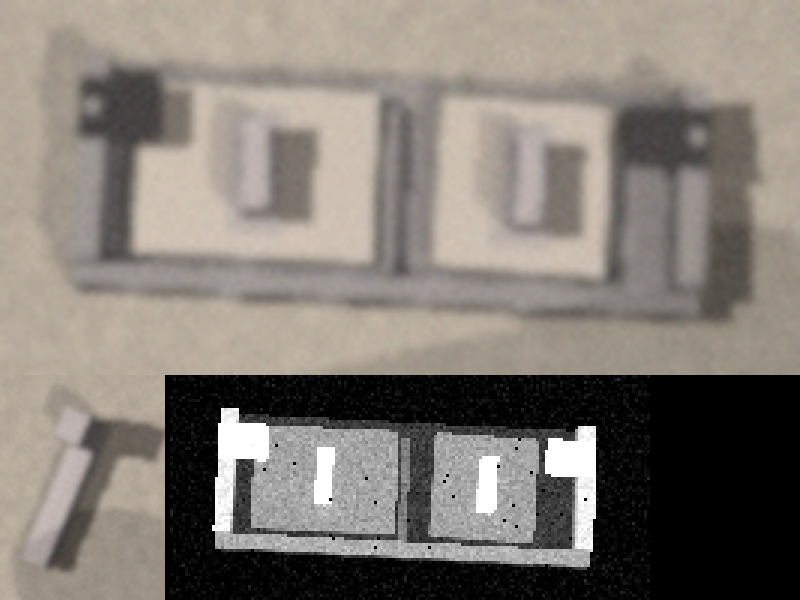

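The crop confirms it. The right-hand tile (crop about 435-610, 95-275) is the narrower one, with the wide gap at crop u 620-675 and the right lip at (665,135). The green look-alikes are outside the tray. Next I'll fit tray lines and spacer edges, with the side camera as a cross-check.

Run:
```python
from h import *
W=cloud(dict(np.load('top0.npz'))); S=cloud(dict(np.load('side0.npz')))
yaw=np.deg2rad(-2.2); o=np.array([.5224,-.027])
def T(P): d=P[:,:2]-o; c,s=np.cos(yaw),np.sin(yaw); return np.c_[d@[c,s],d@[-s,c],P[:,2]]*1000
for n,C in(('top',W),('side',S)):
    Q=C.reshape(-1,3); Q=Q[~np.isnan(Q[:,0])]; Q=T(Q); Q=Q[(abs(Q[:,0])<70)&(abs(Q[:,1])<150)]
    b=Q[(Q[:,0]>-36)&(Q[:,0]<8)]
    for sgn in(1,-1):
        w=b[(b[:,2]>36)&(b[:,2]<47)&(sgn*b[:,1]>110)]
        f=np.polyfit(w[:,0],w[:,1],1); print(n,'wall',sgn,'y med',np.median(w[:,1]).round(1),'range',np.percentile(w[:,1],[2,98]).round(1),'z',np.median(w[:,2]).round(1),'slope',f[0].round(4))
    w=Q[(Q[:,2]>24)&(Q[:,2]<36)&(Q[:,0]<-30)&(abs(Q[:,1])<120)]; f=np.polyfit(w[:,1],w[:,0],1)
    print(n,'back x',np.percentile(w[:,0],[2,98]).round(1),'slope',f[0].round(4),'z',np.median(w[:,2]).round(1))
    t=Q[(Q[:,2]>23)&(Q[:,2]<34)&(Q[:,0]>-34)&(Q[:,0]<55)&(Q[:,1]<-8)&(Q[:,1]>-108)]
    if len(t): print(n,'tile1',cv2.minAreaRect(t[:,:2].astype(np.float32)),np.percentile(t,[1,99],axis=0).round(1).tolist(), np.median(t[:,2]))
    l=Q[(Q[:,2]>44)&(Q[:,2]<54)&(Q[:,1]<-95)]; print(n,'lipR',np.percentile(l,[2,98],axis=0).round(1).tolist())
    h=Q[(Q[:,2]>54)&(Q[:,2]<66)&(Q[:,1]<-30)&(Q[:,1]>-90)]; print(n,'h1',np.median(h,0).round(1),cv2.minAreaRect(h[:,:2].astype(np.float32)))
Q=S.reshape(-1,3); Q=Q[(Q[:,1]>.26)&(Q[:,1]<.36)&(Q[:,0]>.44)&(Q[:,0]<.6)]
p=Q[(Q[:,2]>.06)&(Q[:,2]<.07)]; print('side post top',p.mean(0).round(4),cv2.minAreaRect((p[:,:2]*1000).astype(np.float32)))
```

```text
top wall 1 y med 130.3 range [124.4 136.2] z 42.4 slope -0.0004
top wall -1 y med -129.9 range [-136.4 -124.2] z 42.1 slope -0.0364
top back x [-48.5 -30.4] slope 0.0002 z 29.9
top tile1 ((5.017261505126953, -58.22737121582031), (76.33207702636719, 76.38756561279297), 88.6678695678711) [[-32.6, -95.6, 23.9], [42.2, -20.8, 33.1]] 28.587289904507905
top lipR [[-29.8, -134.4, 44.2], [46.3, -100.2, 52.3]]
top h1 [  4.2 -57.9  59.9] ((4.516393661499023, -57.93511199951172), (12.000466346740723, 39.0595817565918), 88.62004089355469)
side wall 1 y med 133.2 range [124.9 138.2] z 42.6 slope 0.0182
side wall -1 y med -126.1 range [-136.  -121.1] z 42.5 slope 0.0056
side back x [-46.2 -30.2] slope 0.0003 z 30.7
side tile1 ((7.410587310791016, -56.19587707519531), (80.29594421386719, 76.66809844970703), 89.92508697509766) [[-30.5, -93.1, 23.5], [44.9, -17.6, 33.1]] 29.1727220840533
side lipR [[-30.1, -133.3, 44.2], [46.2, -99.2, 52.4]]
side h1 [  6.6 -54.   59.6] ((7.051767349243164, -56.801143646240234), (15.704462051391602, 38.8825798034668), 89.11126708984375)
side post top [0.5612 0.3045 0.0643] ((561.4071655273438, 304.26397705078125), (21.24071502685547, 24.655431747436523), 67.75951385498047)
```

Request:
apply_moves(increments=[{"tx": 2.5, "ty": 5, "yaw": -0.05}, {"tx": 2.5, "ty": 5, "yaw": -0.05}, {"tx": 2.5, "ty": 5, "yaw": -0.05}, {"tx": 2.5, "ty": 5, "yaw": -0.05}, {"tx": 2.5, "ty": 5, "yaw": -0.05}, {"tx": 2.5, "ty": 5, "yaw": -0.05}, {"tx": 2.5, "ty": 5, "yaw": -0.05}, {"tx": 2.5, "ty": 5, "yaw": -0.05}], jaw=100, squeeze=50)

```text
$.increments[0]: bad value
```

Request:
apply_moves(increments=[{"tx": 2.5, "ty": 5.0, "tz": 0.0, "yaw": -0.05}, {"tx": 2.5, "ty": 5.0, "tz": 0.0, "yaw": -0.05}, {"tx": 2.5, "ty": 5.0, "tz": 0.0, "yaw": -0.05}, {"tx": 2.5, "ty": 5.0, "tz": 0.0, "yaw": -0.05}, {"tx": 2.5, "ty": 5.0, "tz": 0.0, "yaw": -0.05}, {"tx": 2.5, "ty": 5.0, "tz": 0.0, "yaw": -0.05}, {"tx": 2.5, "ty": 5.0, "tz": 0.0, "yaw": -0.05}, {"tx": 2.5, "ty": 5.0, "tz": 0.0, "yaw": -0.05}], jaw=100, squeeze=50)

```text
t: 1.1
tool_pos: [0.3558, -0.0916, 0.2995]
tcp_rot: [0.998, -0.062, 0.0, -0.003]
ft_force: [0.9, -0.7, -0.2]
finger_gap: 0.0854
```

Request:
apply_moves(increments=[{"tx": 2.6, "ty": 4.9, "tz": 0.0, "yaw": -0.03}, {"tx": 2.6, "ty": 4.9, "tz": 0.0, "yaw": -0.03}, {"tx": 2.6, "ty": 4.9, "tz": -1.0, "yaw": -0.03}, {"tx": 2.6, "ty": 4.9, "tz": -1.0, "yaw": -0.03}, {"tx": 2.6, "ty": 4.9, "tz": -1.0, "yaw": -0.03}, {"tx": 2.6, "ty": 4.9, "tz": -1.0, "yaw": -0.03}, {"tx": 2.6, "ty": 4.9, "tz": -1.0, "yaw": -0.03}, {"tx": 2.4, "ty": 4.9, "tz": -1.0, "yaw": -0.02}])

```text
t: 2.1
tool_pos: [0.5484, 0.0429, 0.235]
tcp_rot: [0.995, -0.003, -0.003, -0.104]
ft_force: [0.3, 0.5, 0.5]
finger_gap: 0.0851
```

```bash
cat >> h.py <<'E'
from scipy.spatial.transform import Rotation as Rn
def wcloud(s,c):
    K=c['mtx'];z=c['range_z'].astype(float);v,u=np.mgrid[:z.shape[0],:z.shape[1]]
    x=(u-K[0,2])/K[0,0];y=(v-K[1,2])/K[1,1];r=np.hypot(x,y)+1e-9
    k=np.tan(np.minimum(r,1.5))/r
    P=np.stack([x*k*z,y*k*z,z],-1); M=np.array(c['mount']); P=P@M[:3,:3].T+M[:3,3]
    W=P@Rn.from_quat(s['tcp_rot']).as_matrix().T+s['tool_pos']; W[z==0]=np.nan; return W
E
python3 - <<'E'
from h import *
s=sensors.get_obs(); c=cam('wrist'); W=wcloud(s,c); cv2.imwrite('pics/w1.png',c['img'])
print(s['t'],s['tool_pos'],s['ft_force'],np.rad2deg(Rn.from_quat(s['tcp_rot']).as_euler('zyx')),c['mount'])
Q=W.reshape(-1,3); Q=Q[(Q[:,1]>.26)&(Q[:,1]<.38)&(Q[:,0]>.43)&(Q[:,0]<.6)]
for lo,hi in((.012,.035),(.057,.072)):
    p=Q[(Q[:,2]>lo)&(Q[:,2]<hi)]; print(len(p),p.mean(0).round(4),cv2.minAreaRect((p[:,:2]*1000).astype(np.float32)))
E
```

```text
2.1 [0.54837253 0.04289274 0.23502601] [0.29557002 0.47112934 0.53729936] [   0.33108587   -0.2946388  -168.10284272] [[ 8.33932588e-04 -9.64970290e-01 -2.62357856e-01  6.70408351e-02]
 [ 9.99999527e-01  9.36071328e-04 -2.64329141e-04  6.32022960e-04]
 [ 5.00655435e-04 -2.62357512e-01  9.64970614e-01 -6.83582453e-02]
 [ 0.00000000e+00  0.00000000e+00  0.00000000e+00  1.00000000e+00]]
1271 [0.5216 0.3138 0.0205] ((518.744140625, 318.411376953125), (21.660612106323242, 115.53620147705078), 70.4384765625)
349 [0.5618 0.3016 0.0615] ((561.2162475585938, 303.1755676269531), (21.3479061126709, 24.825672149658203), 71.92620086669922)
```

View pics/w1.png

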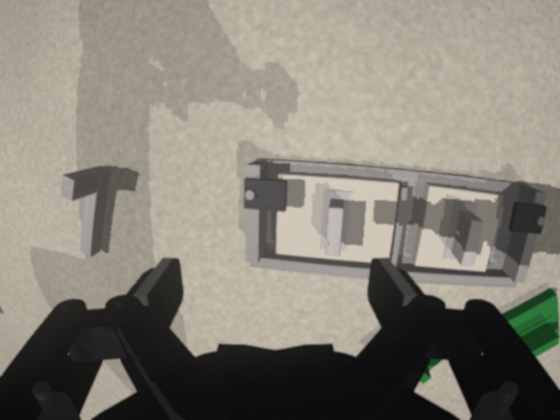

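The arm stopped short at y = 0.043 with a tilt of about 12°, so a joint probably limited it. I'm checking. The view shows the spacer at (90,205), the tray at (390,220) and a green piece at the lower right.

Run:
```python
from h import *
s=sensors.get_obs(); print(s['t'],s['qpos'].round(3),s['dq'].round(2),s['tool_pos'],s['tcp_rot'],s['joint_torque'].round(1))
```

```text
2.15 [-3.000e-03  1.880e-01 -1.320e-01  1.258e+00  2.090e-01  3.141e+00] [-0.02 -0.04 -0.05  0.04 -0.04  0.  ] [0.55037287 0.04447518 0.23298998] [ 0.99451762 -0.00153878 -0.00322427 -0.10450809] [ -1.5 -56.9  33.9   3.    0.4   0. ]
```

Joint 6 hit its 3.14 limit, so I'll use the half-turn grasp, with yaw about +160°. Turning back now to see if the tilt recovers.

Request:
apply_moves(increments=[{"tx": 0.0, "ty": 0.0, "tz": 1.0, "yaw": 0.15}, {"tx": 0.0, "ty": 0.0, "tz": 1.0, "yaw": 0.15}])

```text
t: 2.4
tool_pos: [0.5497, 0.0449, 0.2507]
tcp_rot: [0.983, 0.152, -0.022, -0.103]
ft_force: [0.3, -0.2, 0.4]
finger_gap: 0.0853
```

```bash
cat > st.py <<'E'
from h import *
s=sensors.get_obs(); R=Rn.from_quat(s['tcp_rot']).as_matrix()
print(s['t'],s['qpos'].round(3),s['tool_pos'].round(4),'yaw',np.rad2deg(np.arctan2(R[1,0],R[0,0])).round(2),'toolz',R[:,2].round(4),s['ft_force'].round(1),s['finger_gap'].round(4))
E
python3 st.py
```

```text
Traceback (most recent call last):
  File "st.py", line 3, in <module>
    print(s['t'],s['qpos'].round(3),s['tool_pos'].round(4),'yaw',np.rad2deg(np.arctan2(R[1,0],R[0,0])).round(2),'toolz',R[:,2].round(4),s['ft_force'].round(1),s['finger_gap'].round(4))
                                                                                                                                                               ^^^^^^^^^^^^^^^^^^^^^
AttributeError: 'float' object has no attribute 'round'
```

Request:
apply_moves(increments=[{"tx": 1.0, "ty": -0.5, "tz": 1.0, "yaw": 0.18}, {"tx": 1.0, "ty": -0.5, "tz": 1.0, "yaw": 0.18}, {"tx": 1.0, "ty": -0.5, "tz": 1.0, "yaw": 0.18}, {"tx": 1.0, "ty": -0.5, "tz": 1.0, "yaw": 0.18}, {"tx": 1.0, "ty": -0.5, "tz": 0.0, "yaw": 0.18}, {"tx": 1.0, "ty": -0.5, "tz": 0.0, "yaw": 0.18}, {"tx": 1.0, "ty": -0.5, "tz": 0.0, "yaw": 0.18}])

```text
t: 3.28
tool_pos: [0.6204, 0.0083, 0.2896]
tcp_rot: [0.69, 0.716, -0.083, -0.069]
ft_force: [-0.5, 0.2, -0.4]
finger_gap: 0.085
```

```bash
sed -i "s/s\['finger_gap'\].round(4)/round(s['finger_gap'],4)/" st.py; python3 st.py
```

```text
3.275 [ 0.02   0.475  0.379  1.69  -0.019  1.556] [0.6204 0.0083 0.2896] yaw 92.23 toolz [-0.2136 -0.0231 -0.9766] [-0.5  0.2 -0.4] 0.085
```

Request:
apply_moves(increments=[{"tx": 3.0, "ty": 0.0, "tz": 0.0, "yaw": -0.09}, {"tx": 3.0, "ty": 0.0, "tz": 0.0, "yaw": 0.0}, {"tx": 3.0, "ty": 0.0, "tz": 0.0, "yaw": 0.0}, {"tx": 3.0, "ty": 0.0, "tz": 0.0, "yaw": 0.0}, {"tx": 3.0, "ty": 0.0, "tz": 0.0, "yaw": 0.0}])

```text
t: 3.9
tool_pos: [0.767, 0.008, 0.2846]
tcp_rot: [0.722, 0.684, -0.077, -0.071]
ft_force: [-67.0, -0.5, 13.3]
finger_gap: 0.0853
```

```bash
python3 st.py
```

```text
3.9 [ 1.100e-02  9.280e-01  1.169e+00  2.022e+00 -2.000e-03  1.636e+00] [0.767  0.008  0.2846] yaw 87.03 toolz [-0.2082 -0.0041 -0.9781] [-67.   -0.5  13.3] 0.0853
```

Request:
apply_moves(increments=[{"tx": 0.0, "ty": 0.0, "tz": 0.0, "yaw": 0.0}])

```text
t: 4.03
tool_pos: [0.7689, 0.008, 0.2796]
tcp_rot: [0.722, 0.684, -0.079, -0.072]
ft_force: [-0.2, 0.3, -0.9]
finger_gap: 0.0858
```

```bash
python3 st.py
python3 - <<'E'
from h import *
for n in('top','side'):
    W=cloud(cam(n)); m=(abs(W[...,1])<.12)&(W[...,0]>.72)&(W[...,2]>.1)&(W[...,2]<.45)
    P=W[m]; print(n,len(P),P.min(0) if len(P) else'',P.max(0) if len(P) else '')
    m=(abs(W[...,1])<.12)&(W[...,0]>.85)&(W[...,2]>.05); P=W[m]; print(len(P),P.min(0) if len(P) else'')
E
```

```text
4.025 [ 1.100e-02  9.340e-01  1.170e+00  2.019e+00 -2.000e-03  1.636e+00] [0.7689 0.008  0.2796] yaw 87.02 toolz [-0.2116 -0.0041 -0.9774] [-0.2  0.3 -0.9] 0.0858
top 0  
0 
side 5990 [ 0.72001107 -0.11991953  0.10006359] [1.45528491 0.0484386  0.4499945 ]
3148 [ 0.8500304  -0.11991953  0.05002748]
```

Request:
apply_moves(increments=[{"tx": 1.0, "ty": 0.0, "tz": 0.0, "yaw": 0.0}, {"tx": 1.0, "ty": 0.0, "tz": 0.0, "yaw": 0.0}, {"tx": 1.0, "ty": 0.0, "tz": 0.0, "yaw": 0.0}])

```text
t: 4.5
tool_pos: [0.7783, 0.0078, 0.2783]
tcp_rot: [0.722, 0.685, -0.072, -0.065]
ft_force: [0.4, -0.5, -0.2]
finger_gap: 0.0859
```

```bash
python3 st.py
```

```text
4.5 [ 1.100e-02  9.540e-01  1.210e+00  2.021e+00 -2.000e-03  1.635e+00] [0.7783 0.0078 0.2783] yaw 87.01 toolz [-0.1924 -0.004  -0.9813] [ 0.4 -0.5 -0.2] 0.0859
```

Request:
apply_moves(increments=[{"tx": 3.0, "ty": 0.0, "tz": 0.0, "yaw": 0.0}, {"tx": 3.0, "ty": 0.0, "tz": 0.0, "yaw": 0.0}, {"tx": 3.0, "ty": 0.0, "tz": 0.0, "yaw": 0.0}, {"tx": 3.0, "ty": 0.0, "tz": 0.0, "yaw": 0.0}])

```text
t: 5.0
tool_pos: [0.8114, 0.007, 0.2541]
tcp_rot: [0.724, 0.686, -0.055, -0.05]
ft_force: [-0.3, -0.8, 0.4]
finger_gap: 0.0853
```

```bash
python3 st.py
```

```text
5.0 [ 9.000e-03  1.043e+00  1.344e+00  2.021e+00 -2.000e-03  1.634e+00] [0.8114 0.007  0.2541] yaw 86.99 toolz [-0.1481 -0.0037 -0.989 ] [-0.3 -0.8  0.4] 0.0853
```

Request:
apply_moves(increments=[{"tx": 2.0, "ty": 0.0, "tz": 2.0, "yaw": 0.0}, {"tx": 2.0, "ty": 0.0, "tz": 2.0, "yaw": 0.0}, {"tx": 2.0, "ty": 0.0, "tz": 2.0, "yaw": 0.0}, {"tx": 2.0, "ty": 0.0, "tz": 2.0, "yaw": 0.0}])

```text
t: 5.5
tool_pos: [0.8031, 0.0062, 0.3047]
tcp_rot: [0.725, 0.687, -0.032, -0.028]
ft_force: [-0.5, 0.2, 0.3]
finger_gap: 0.0855
```

```bash
python3 st.py
```

```text
5.5 [ 8.000e-03  9.810e-01  1.345e+00  2.021e+00 -2.000e-03  1.633e+00] [0.8031 0.0062 0.3047] yaw 86.97 toolz [-0.0853 -0.0032 -0.9964] [-0.5  0.2  0.3] 0.0855
```

Request:
apply_moves(increments=[{"tx": 2.0, "ty": 0.0, "tz": 2.0, "yaw": 0.0}, {"tx": 2.0, "ty": 0.0, "tz": 2.0, "yaw": 0.0}, {"tx": 2.0, "ty": 0.0, "tz": 2.0, "yaw": 0.0}, {"tx": 2.0, "ty": 0.0, "tz": 2.0, "yaw": 0.0}, {"tx": 2.0, "ty": 0.0, "tz": 2.0, "yaw": 0.0}])

```text
t: 6.12
tool_pos: [0.7895, 0.0053, 0.3614]
tcp_rot: [0.726, 0.688, -0.006, -0.004]
ft_force: [-0.3, 0.6, -0.9]
finger_gap: 0.0851
```

```bash
python3 st.py
```

```text
6.125 [ 0.007  0.91   1.345  2.02  -0.003  1.631] [0.7895 0.0053 0.3614] yaw 86.95 toolz [-0.0145 -0.0028 -0.9999] [-0.3  0.6 -0.9] 0.0851
```

Request:
apply_moves(increments=[{"tx": 2.0, "ty": 0.0, "tz": 2.0, "yaw": 0.0}, {"tx": -3.4, "ty": 1.0, "tz": 0.0, "yaw": 0.18}, {"tx": -3.4, "ty": 4.0, "tz": -1.0, "yaw": 0.18}, {"tx": -3.4, "ty": 5.0, "tz": -2.0, "yaw": 0.18}, {"tx": -3.4, "ty": 5.0, "tz": -2.5, "yaw": 0.18}, {"tx": -3.4, "ty": 5.0, "tz": -2.5, "yaw": 0.18}, {"tx": -3.2, "ty": 5.0, "tz": -2.5, "yaw": 0.18}, {"tx": -2.2, "ty": 4.5, "tz": -2.0, "yaw": 0.18}])

```text
t: 7.12
tool_pos: [0.5835, 0.2878, 0.2525]
tcp_rot: [0.205, 0.979, 0.004, 0.004]
ft_force: [1.0, -0.3, 0.4]
finger_gap: 0.0853
```

```bash
python3 st.py
```

```text
7.125 [4.580e-01 3.630e-01 1.510e-01 1.348e+00 1.000e-03 8.700e-01] [0.5835 0.2878 0.2525] yaw 156.36 toolz [ 0.0096  0.0063 -0.9999] [ 1.  -0.3  0.4] 0.0853
```

Run:
```python
from h import *
s=sensors.get_obs(); c=cam('wrist'); W=wcloud(s,c); cv2.imwrite('pics/w2.png',c['img'])
Q=W.reshape(-1,3); Q=Q[(Q[:,1]>.26)&(Q[:,1]<.38)&(Q[:,0]>.43)&(Q[:,0]<.6)]
for lo,hi in((.015,.03),(.057,.072)):
    p=Q[(Q[:,2]>lo)&(Q[:,2]<hi)]; print(len(p),p.mean(0).round(4),cv2.minAreaRect((p[:,:2]*1000).astype(np.float32)))
```

```text
2105 [0.5074 0.3238 0.0202] ((507.3698425292969, 323.45111083984375), (20.537813186645508, 91.21136474609375), 69.90695190429688)
732 [0.5609 0.3043 0.0622] ((561.0181274414062, 304.25396728515625), (19.44540023803711, 24.63146209716797), 66.67182159423828)
```

View pics/w2.png

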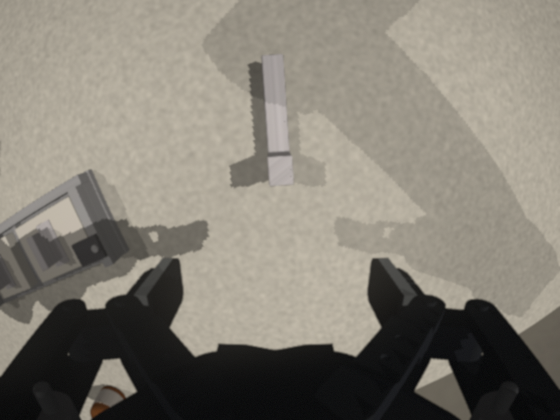

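The spacer bar runs (272,60) to (280,185), with its post near (280,168), between the open fingers. Going down onto the post.

Request:
apply_moves(increments=[{"tx": -2.1, "ty": 1.5, "tz": -1.0, "yaw": 0.06}, {"tx": 0.0, "ty": 0.0, "tz": -4.0, "yaw": 0.0}, {"tx": 0.0, "ty": 0.0, "tz": -4.0, "yaw": 0.0}])

```text
t: 7.55
tool_pos: [0.5583, 0.3108, 0.1614]
tcp_rot: [0.167, 0.986, 0.007, 0.004]
ft_force: [0.4, 0.5, 0.9]
finger_gap: 0.0855
```

```bash
python3 st.py
```

```text
7.55 [ 0.506  0.362 -0.051  1.143  0.005  0.843] [0.5583 0.3108 0.1614] yaw 160.72 toolz [ 0.0102  0.0117 -0.9999] [0.4 0.5 0.9] 0.0855
```

Request:
apply_moves(increments=[{"tx": 0.45, "ty": -0.8, "tz": -2.0, "yaw": -0.01}, {"tx": 0.0, "ty": 0.0, "tz": -1.5, "yaw": 0.0}, {"tx": 0.0, "ty": 0.0, "tz": 0.0, "yaw": 0.0}])

```text
t: 7.92
tool_pos: [0.5611, 0.3019, 0.1226]
tcp_rot: [0.173, 0.985, 0.005, 0.002]
ft_force: [-0.1, -0.2, 0.6]
finger_gap: 0.0856
```

```bash
python3 st.py
```

```text
7.925 [ 0.492  0.382 -0.11   1.069  0.006  0.839] [0.5611 0.3019 0.1226] yaw 160.1 toolz [ 0.0061  0.0095 -0.9999] [-0.1 -0.2  0.6] 0.0856
```

Request:
apply_moves(increments=[{"tx": 0.15, "ty": 0.1, "tz": -1.0, "yaw": 0.0}, {"tx": 0.0, "ty": 0.0, "tz": -1.0, "yaw": 0.0}, {"tx": 0.0, "ty": 0.0, "tz": 0.0, "yaw": 0.0}])

```text
t: 8.3
tool_pos: [0.5638, 0.3038, 0.1036]
tcp_rot: [0.173, 0.985, 0.006, 0.004]
ft_force: [-0.1, 1.4, -0.3]
finger_gap: 0.0854
```

Request:
apply_moves(increments=[{"tx": 0.0, "ty": 0.0, "tz": 0.0, "yaw": 0.0}, {"tx": 0.0, "ty": 0.0, "tz": 0.0, "yaw": 0.0}, {"tx": 0.0, "ty": 0.0, "tz": 0.0, "yaw": 0.0}, {"tx": 0.0, "ty": 0.0, "tz": 0.0, "yaw": 0.0}], jaw=0, squeeze=50)

```text
t: 8.8
tool_pos: [0.5642, 0.3042, 0.1048]
tcp_rot: [0.173, 0.985, 0.007, 0.004]
ft_force: [0.4, 0.8, -0.2]
finger_gap: 0.0193
```

```bash
python3 st.py
```

```text
8.8 [ 0.492  0.396 -0.13   1.029  0.006  0.84 ] [0.5642 0.3042 0.1048] yaw 160.11 toolz [ 0.0108  0.0122 -0.9999] [ 0.4  0.8 -0.2] 0.0193
```

Request:
apply_moves(increments=[{"tx": 0.0, "ty": 0.0, "tz": 3.0, "yaw": 0.0}, {"tx": 0.0, "ty": 0.0, "tz": 4.0, "yaw": 0.0}, {"tx": 0.5, "ty": -2.0, "tz": 4.0, "yaw": 0.02}, {"tx": 1.5, "ty": -4.0, "tz": 0.5, "yaw": 0.05}, {"tx": 1.5, "ty": -4.5, "tz": 0.0, "yaw": 0.05}, {"tx": 1.5, "ty": -4.5, "tz": 0.0, "yaw": 0.05}, {"tx": 1.5, "ty": -4.5, "tz": 0.0, "yaw": 0.05}, {"tx": 1.5, "ty": -4.5, "tz": 0.0, "yaw": 0.04}])

```text
t: 9.8
tool_pos: [0.6438, 0.0601, 0.2223]
tcp_rot: [0.036, 0.999, 0.006, 0.003]
ft_force: [1.1, 1.2, -1.1]
finger_gap: 0.0192
```

```bash
python3 st.py
```

```text
9.8 [0.089 0.361 0.083 1.285 0.012 0.16 ] [0.6438 0.0601 0.2223] yaw 175.92 toolz [ 0.007   0.0126 -0.9999] [ 1.1  1.2 -1.1] 0.0192
```

Request:
apply_moves(increments=[{"tx": 1.2, "ty": -4.5, "tz": 0.0, "yaw": 0.02}, {"tx": 1.0, "ty": -4.5, "tz": 0.0, "yaw": 0.0}, {"tx": 1.0, "ty": -4.0, "tz": 0.0, "yaw": 0.0}, {"tx": 0.8, "ty": -3.0, "tz": 0.0, "yaw": 0.0}, {"tx": 0.4, "ty": -1.5, "tz": 0.0, "yaw": 0.0}, {"tx": 0.0, "ty": 0.0, "tz": 0.0, "yaw": 0.0}, {"tx": 0.0, "ty": 0.0, "tz": 0.0, "yaw": 0.0}])

```text
t: 10.68
tool_pos: [0.6886, -0.1231, 0.2202]
tcp_rot: [0.027, 1.0, 0.007, 0.002]
ft_force: [0.4, 0.8, -1.4]
finger_gap: 0.0195
```

```bash
python3 st.py
```

```text
10.675 [-0.182  0.472  0.241  1.338  0.014 -0.127] [ 0.6886 -0.1231  0.2202] yaw 176.9 toolz [ 0.0042  0.0139 -0.9999] [ 0.4  0.8 -1.4] 0.0195
```

Request:
apply_moves(increments=[{"tx": -0.2, "ty": -2.2, "tz": 0.0, "yaw": 0.016}, {"tx": 0.0, "ty": 0.0, "tz": -2.0, "yaw": 0.0}, {"tx": 0.0, "ty": 0.0, "tz": -2.0, "yaw": 0.0}, {"tx": 0.0, "ty": 0.0, "tz": -1.0, "yaw": 0.0}, {"tx": 0.0, "ty": 0.0, "tz": 0.0, "yaw": 0.0}])

```text
t: 11.3
tool_pos: [0.6864, -0.1384, 0.1708]
tcp_rot: [0.015, 1.0, 0.008, 0.003]
ft_force: [0.5, 0.1, -1.1]
finger_gap: 0.0195
```

```bash
python3 st.py
python3 - <<'E'
from h import *
s=sensors.get_obs(); c=cam('wrist'); W=wcloud(s,c)
yaw=np.deg2rad(-2.2); o=np.array([.5224,-.027]); cc,ss=np.cos(yaw),np.sin(yaw)
T=lambda P: np.c_[(P[:,:2]-o)@[cc,ss],(P[:,:2]-o)@[-ss,cc],P[:,2]]*1000
for n,C in(('wrist',W),('top',cloud(cam('top')))):
    Q=C.reshape(-1,3); Q=T(Q[~np.isnan(Q[:,0])])
    b=Q[(Q[:,0]>-36)&(Q[:,0]<8)&(Q[:,2]>37)&(Q[:,2]<48)&(Q[:,1]<-110)&(Q[:,1]>-150)]
    print(n,'wallR',np.percentile(b[:,1],[2,50,98]).round(1))
    t=Q[(Q[:,2]>24)&(Q[:,2]<33)&(Q[:,0]>-32)&(Q[:,0]<45)&(Q[:,1]<-8)&(Q[:,1]>-108)]; print('tile1',cv2.minAreaRect(t[:,:2].astype(np.float32)))
    p=Q[(Q[:,0]>62)&(Q[:,0]<150)&(abs(Q[:,1]+110)<25)&(Q[:,2]>45)&(Q[:,2]<95)]
    if len(p)>20: print('bar',cv2.minAreaRect(p[:,:2].astype(np.float32)),np.percentile(p,[2,50,98],axis=0).round(1).tolist())
cv2.imwrite('pics/w3.png',c['img'])
E
```

```text
11.3 [-0.204  0.483  0.15   1.235  0.016 -0.175] [ 0.6864 -0.1384  0.1708] yaw 178.33 toolz [ 0.0056  0.0152 -0.9999] [ 0.5  0.1 -1.1] 0.0195Traceback (most recent call last):
  File "<stdin>", line 8, in <module>
    return _quantile_unchecked(
        a, q, axis, out, overwrite_input, method, keepdims, weights)
    return _ureduce(a,
                    func=_quantile_ureduce_func,
    ...<5 lines>...
                    overwrite_input=overwrite_input,
                    method=method)
    r = func(a, **kwargs)
    result = _quantile(arr,
                       quantiles=q,
    ...<2 lines>...
                       out=out,
                       weights=wgt)
    slices_having_nans = np.isnan(arr[-1, ...])
                                  ~~~^^^^^^^^^
IndexError: index -1 is out of bounds for axis 0 with size 0
```

Request:
apply_moves(increments=[{"tx": 0.0, "ty": -0.7, "tz": -1.0, "yaw": -0.009}, {"tx": 0.0, "ty": 0.0, "tz": -1.0, "yaw": 0.0}, {"tx": 0.0, "ty": 0.0, "tz": 0.0, "yaw": 0.0}])

```text
t: 11.78
tool_pos: [0.6874, -0.1464, 0.152]
tcp_rot: [0.02, 1.0, 0.007, 0.005]
ft_force: [-0.6, -0.0, -1.0]
finger_gap: 0.0189
```

```bash
python3 st.py
cat > look.py <<'E'
import sys
from h import *
s=sensors.get_obs(); c=cam('wrist'); W=wcloud(s,c); cv2.imwrite(sys.argv[1],c['img'])
yaw=np.deg2rad(-2.2); o=np.array([.5224,-.027]); cc,ss=np.cos(yaw),np.sin(yaw)
T=lambda P: np.c_[(P[:,:2]-o)@[cc,ss],(P[:,:2]-o)@[-ss,cc],P[:,2]]*1000
f=lambda b,k: np.percentile(b[:,k],[2,50,98]).round(1).tolist() if len(b)>15 else None
tc=s['tool_pos']+.105*Rn.from_quat(s['tcp_rot']).as_matrix()[:,2]; print('spacer underside under grip, tray mm',T(tc[None]).round(1))
for n,C in(('wrist',W),('top',cloud(cam('top')))):
    Q=C.reshape(-1,3); Q=T(Q[~np.isnan(Q[:,0])]); Q=Q[(abs(Q[:,0])<200)&(abs(Q[:,1])<170)]
    b=Q[(Q[:,0]>-36)&(Q[:,0]<8)&(Q[:,2]>37)&(Q[:,2]<48)&(Q[:,1]<-110)]
    print(n,len(Q),'wallR',f(b,1))
    t=Q[(Q[:,2]>24)&(Q[:,2]<33)&(Q[:,0]>-32)&(Q[:,0]<45)&(Q[:,1]<-8)&(Q[:,1]>-102)]
    if len(t)>20: print('tile1',cv2.minAreaRect(t[:,:2].astype(np.float32)))
    p=Q[(Q[:,0]>55)&(Q[:,0]<150)&(abs(Q[:,1]+110)<25)&(Q[:,2]>25)&(Q[:,2]<90)]
    print('bar',f(p,0),f(p,1),f(p,2), cv2.minAreaRect(p[:,:2].astype(np.float32)) if len(p)>20 else '')
E
python3 look.py pics/w3.png
```

```text
11.775 [-0.215  0.492  0.122  1.195  0.016 -0.176] [ 0.6874 -0.1464  0.152 ] yaw 177.76 toolz [ 0.0096  0.0142 -0.9999] [-0.6 -0.  -1. ] 0.0189
spacer underside under grip, tray mm [[ 170.5 -111.4   47. ]]
wrist 145093 wallR None
tile1 ((31.371585845947266, -57.74180221557617), (27.272438049316406, 76.28849792480469), 0.057964202016592026)
bar [66.0, 106.0, 148.1] [-122.1, -112.8, -103.1] [65.7, 67.2, 68.6] ((106.99697875976562, -112.7969970703125), (86.05375671386719, 20.188095092773438), 0.3652510344982147)
top 57750 wallR None
tile1 ((5.45635986328125, -56.418434143066406), (72.50457000732422, 75.8040542602539), 89.1143798828125)
bar [115.3, 138.2, 150.0] [-108.2, -104.1, -103.0] [45.0, 67.8, 73.4] ((131.80946350097656, -105.37594604492188), (5.201875686645508, 36.353824615478516), 87.69552612304688)
```

View pics/w3.png

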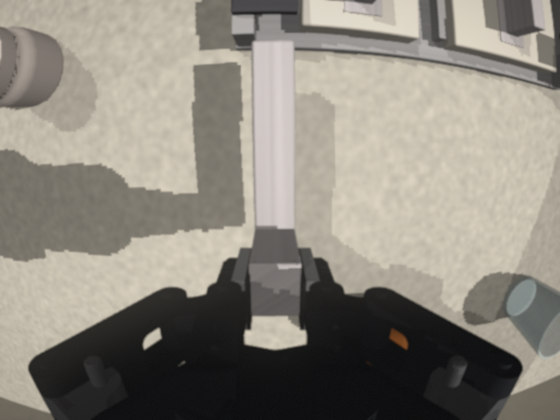

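The wrist view shows the gripped bar (252-295, 42-230) pointing at the gap beside the right lip (about 235-298, 5-40), with the tile right of it. The jar (30,65) and beaker (535,305) are clear. I'll shift +1.8 mm in y and go down to bed height.

Request:
apply_moves(increments=[{"tx": 0.0, "ty": 0.18, "tz": -1.3, "yaw": -0.004}, {"tx": 0.0, "ty": 0.0, "tz": -1.3, "yaw": 0.0}, {"tx": 0.0, "ty": 0.0, "tz": -0.6, "yaw": 0.0}, {"tx": 0.0, "ty": 0.0, "tz": 0.0, "yaw": 0.0}])

```text
t: 12.38
tool_pos: [0.6876, -0.1443, 0.1183]
tcp_rot: [0.022, 1.0, 0.007, 0.005]
ft_force: [-0.2, 0.2, -1.2]
finger_gap: 0.0193
```

```bash
python3 st.py;python3 look.py pics/w4.png
```

```text
12.375 [-0.212  0.506  0.068  1.126  0.016 -0.169] [ 0.6876 -0.1443  0.1183] yaw 177.53 toolz [ 0.0103  0.0139 -0.9998] [-0.2  0.2 -1.2] 0.0193
spacer underside under grip, tray mm [[ 170.6 -109.4   13.3]]
wrist 155072 wallR None
tile1 ((37.90081024169922, -57.87254333496094), (14.599276542663574, 76.04875946044922), 0.38654568791389465)
bar [66.1, 106.1, 148.1] [-119.8, -110.3, -100.7] [32.1, 33.6, 34.9] ((107.01446533203125, -110.41934967041016), (85.9638442993164, 20.122053146362305), 0.20338580012321472)
top 55412 wallR None
tile1 ((5.3426666259765625, -52.76382827758789), (65.32581329345703, 75.66316223144531), 88.53851318359375)
bar [127.8, 141.9, 148.7] [-104.5, -101.3, -100.6] [27.2, 34.1, 38.2]
```

View pics/w4.png

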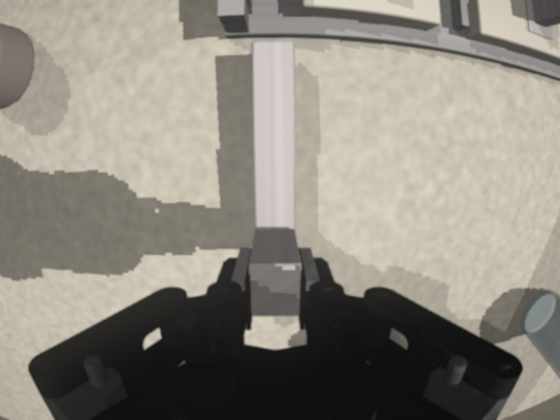

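Nose at (273,42) lies between the wall end (220-248) and the tile edge (about 303), nearly centred. Sliding in.

Request:
apply_moves(increments=[{"tx": 0.0, "ty": 0.0, "tz": 0.15, "yaw": 0.0}, {"tx": -1.0, "ty": 0.04, "tz": 0.0, "yaw": 0.0}, {"tx": -1.0, "ty": 0.04, "tz": 0.0, "yaw": 0.0}, {"tx": -1.0, "ty": 0.04, "tz": 0.0, "yaw": 0.0}, {"tx": 0.0, "ty": 0.0, "tz": 0.0, "yaw": 0.0}])

```text
t: 13.1
tool_pos: [0.6558, -0.1433, 0.1224]
tcp_rot: [0.022, 1.0, 0.007, 0.007]
ft_force: [-0.4, 0.1, -1.5]
finger_gap: 0.0192
```

```bash
python3 st.py;python3 look.py pics/w5.png
```

```text
13.1 [-0.22   0.444 -0.019  1.098  0.016 -0.177] [ 0.6558 -0.1433  0.1224] yaw 177.52 toolz [ 0.0133  0.0132 -0.9998] [-0.4  0.1 -1.5] 0.0192
spacer underside under grip, tray mm [[ 139.1 -109.6   17.4]]
wrist 160928 wallR None
tile1 ((21.311050415039062, -57.66542434692383), (76.77811431884766, 47.338645935058594), 89.9873046875)
bar [57.8, 123.2, 145.4] [-129.3, -110.6, -91.7] [36.3, 51.4, 86.2] ((103.56455993652344, -115.49332427978516), (96.6448745727539, 47.82994079589844), 11.921161651611328)
top 52024 wallR None
tile1 ((5.320003509521484, -56.63391876220703), (73.02098083496094, 75.6291275024414), 88.93903350830078)
bar [79.8, 120.1, 132.1] [-109.2, -102.6, -88.2] [26.7, 41.0, 83.8] ((105.93685150146484, -104.1180419921875), (65.49575805664062, 20.646015167236328), 12.722391128540039)
```

Request:
apply_moves(increments=[{"tx": 0.0, "ty": 0.0, "tz": -0.35, "yaw": 0.0}, {"tx": -1.0, "ty": 0.04, "tz": -0.05, "yaw": 0.0}, {"tx": -1.0, "ty": 0.04, "tz": -0.05, "yaw": 0.0}, {"tx": -1.0, "ty": 0.04, "tz": -0.05, "yaw": 0.0}, {"tx": 0.0, "ty": 0.0, "tz": 0.0, "yaw": 0.0}])

```text
t: 13.82
tool_pos: [0.6245, -0.1419, 0.1166]
tcp_rot: [0.021, 1.0, 0.007, 0.007]
ft_force: [0.8, -0.6, -1.2]
finger_gap: 0.0196
```

```bash
python3 st.py;python3 look.py pics/w6.png|head -1
```

```text
13.825 [-0.229  0.392 -0.11   1.059  0.016 -0.186] [ 0.6245 -0.1419  0.1166] yaw 177.53 toolz [ 0.0133  0.0133 -0.9998] [ 0.8 -0.6 -1.2] 0.0196
spacer underside under grip, tray mm [[ 107.8 -109.5   11.6]]
```

Request:
apply_moves(increments=[{"tx": -1.0, "ty": 0.03, "tz": 0.0, "yaw": 0.0}, {"tx": -1.0, "ty": 0.03, "tz": 0.0, "yaw": 0.0}, {"tx": -1.0, "ty": 0.03, "tz": 0.0, "yaw": 0.0}, {"tx": 0.0, "ty": 0.0, "tz": 0.0, "yaw": 0.0}])

```text
t: 14.42
tool_pos: [0.5935, -0.141, 0.1168]
tcp_rot: [0.021, 1.0, 0.007, 0.007]
ft_force: [-0.5, 0.5, -1.1]
finger_gap: 0.019
```

```bash
python3 st.py;python3 look.py pics/w7.png|head -1
```

```text
14.425 [-0.239  0.337 -0.188  1.035  0.016 -0.196] [ 0.5935 -0.141   0.1168] yaw 177.54 toolz [ 0.0143  0.013  -0.9998] [-0.5  0.5 -1.1] 0.019
spacer underside under grip, tray mm [[  76.8 -109.8   11.8]]
```

Request:
apply_moves(increments=[{"tx": -0.3, "ty": 0.01, "tz": 0.0, "yaw": 0.0}, {"tx": -0.2, "ty": 0.01, "tz": 0.0, "yaw": 0.0}, {"tx": -0.15, "ty": 0.0, "tz": 0.0, "yaw": 0.0}, {"tx": 0.0, "ty": 0.0, "tz": 0.0, "yaw": 0.0}])

```text
t: 15.02
tool_pos: [0.5881, -0.1409, 0.1169]
tcp_rot: [0.021, 1.0, 0.007, 0.008]
ft_force: [0.2, 0.0, -1.3]
finger_gap: 0.0192
```

Request:
apply_moves(increments=[{"tx": -0.15, "ty": 0.0, "tz": -0.05, "yaw": 0.0}, {"tx": -0.15, "ty": 0.0, "tz": -0.05, "yaw": 0.0}])

```text
t: 15.28
tool_pos: [0.587, -0.1411, 0.117]
tcp_rot: [0.021, 1.0, 0.007, 0.01]
ft_force: [4.9, 0.2, 2.0]
finger_gap: 0.0191
```

```bash
python3 st.py;python3 look.py pics/w7.png|head -1
```

```text
15.275 [-0.242  0.322 -0.209  1.023  0.017 -0.2  ] [ 0.587  -0.1411  0.117 ] yaw 177.57 toolz [ 0.0204  0.0127 -0.9997] [4.9 0.2 2. ] 0.0191
spacer underside under grip, tray mm [[  71.  -110.1   12. ]]
```

Request:
apply_moves(increments=[{"tx": 0.0, "ty": 0.0, "tz": -0.1, "yaw": 0.0}, {"tx": 0.0, "ty": 0.0, "tz": -0.1, "yaw": 0.0}, {"tx": -0.15, "ty": 0.0, "tz": 0.0, "yaw": 0.0}])

```text
t: 15.75
tool_pos: [0.5867, -0.1412, 0.1163]
tcp_rot: [0.021, 1.0, 0.006, 0.012]
ft_force: [7.0, 1.0, 3.8]
finger_gap: 0.0195
```

```bash
python3 st.py
```

```text
15.75 [-0.243  0.319 -0.214  1.017  0.017 -0.2  ] [ 0.5867 -0.1412  0.1163] yaw 177.58 toolz [ 0.0238  0.012  -0.9996] [7.  1.  3.8] 0.0195
```

Request:
apply_moves(increments=[{"tx": 0.0, "ty": 0.0, "tz": 0.0, "yaw": 0.0}, {"tx": 0.0, "ty": 0.0, "tz": 0.0, "yaw": 0.0}, {"tx": 0.0, "ty": 0.0, "tz": 0.0, "yaw": 0.0}], jaw=50)

```text
t: 16.12
tool_pos: [0.5842, -0.141, 0.1147]
tcp_rot: [0.021, 1.0, 0.006, 0.009]
ft_force: [0.3, 0.0, -0.0]
finger_gap: 0.0427
```

```bash
python3 st.py
```

```text
16.125 [-0.243  0.32  -0.217  1.02   0.016 -0.2  ] [ 0.5842 -0.141   0.1147] yaw 177.56 toolz [ 0.018   0.0124 -0.9998] [ 0.3  0.  -0. ] 0.0427
```

Request:
apply_moves(increments=[{"tx": 0.0, "ty": 0.0, "tz": 2.5, "yaw": 0.0}, {"tx": 0.0, "ty": 0.0, "tz": 3.0, "yaw": 0.0}, {"tx": 0.0, "ty": 0.0, "tz": 3.0, "yaw": 0.0}, {"tx": 0.0, "ty": 0.0, "tz": 1.5, "yaw": 0.0}, {"tx": 0.0, "ty": 0.0, "tz": 0.0, "yaw": 0.0}])

```text
t: 16.75
tool_pos: [0.5815, -0.1407, 0.2143]
tcp_rot: [0.021, 1.0, 0.007, 0.005]
ft_force: [0.6, -0.6, -0.7]
finger_gap: 0.0424
```

```bash
python3 st.py
cat > look2.py <<'E'
import sys
from h import *
s=sensors.get_obs(); c=cam('wrist'); W=wcloud(s,c); cv2.imwrite(sys.argv[1],c['img'])
yaw=np.deg2rad(-2.2); o=np.array([.5224,-.027]); cc,ss=np.cos(yaw),np.sin(yaw)
T=lambda P: np.c_[(P[:,:2]-o)@[cc,ss],(P[:,:2]-o)@[-ss,cc],P[:,2]]*1000
def rep(nm,p):
    print(nm,len(p),np.round(cv2.minAreaRect(p[:,:2].astype(np.float32)),1) if 0 else (cv2.minAreaRect(p[:,:2].astype(np.float32)) if len(p)>15 else ''),np.percentile(p,[2,98],axis=0).round(1).tolist() if len(p)>15 else '')
for n,C in(('wrist',W),('top',cloud(cam('top'))),('side',cloud(cam('side')))):
    Q=C.reshape(-1,3); Q=T(Q[~np.isnan(Q[:,0])]); Q=Q[(abs(Q[:,0])<200)&(abs(Q[:,1])<170)]; x,y,z=Q.T
    print(n)
    rep(' wall',Q[(x>-30)&(x<10)&(z>38)&(z<47)&(y<-110)])
    rep(' bar',Q[(x>-45)&(x<12)&(z>30.5)&(z<37)&(y<-97)&(y>-122.5)])
    rep(' tile',Q[(x>-32)&(x<46)&(z>24)&(z<31)&(y<-8)&(y>-110)])
    rep(' handle',Q[(abs(x)<40)&(z>54)&(z<66)&(y<-30)&(y>-95)])
    rep(' post',Q[(x>42)&(x<90)&(z>66)&(z<80)&(y<-90)&(y>-135)])
E
python3 look2.py pics/w8.png
```

```text
16.75 [-0.243  0.272 -0.056  1.236  0.016 -0.201] [ 0.5815 -0.1407  0.2143] yaw 177.55 toolz [ 0.0104  0.0137 -0.9999] [ 0.6 -0.6 -0.7] 0.0424
wrist
 wall 883 ((-10.014924049377441, -129.59246826171875), (12.472354888916016, 39.849273681640625), 89.75945281982422) [[-29.1, -135.2, 38.9], [9.2, -123.5, 41.6]]
 bar 565 ((-11.549665451049805, -111.22098541259766), (19.024059295654297, 45.84660720825195), 89.91606140136719) [[-33.6, -120.0, 30.5], [10.6, -101.7, 31.9]]
 tile 7872 ((7.275306701660156, -64.04158782958984), (90.7326889038086, 77.72551727294922), 89.7871322631836) [[-29.8, -107.7, 24.9], [43.0, -21.2, 30.5]]
 handle 983 ((6.476062774658203, -57.414730072021484), (12.526813507080078, 39.82338333129883), 89.14675903320312) [[-12.4, -63.4, 54.6], [25.5, -51.5, 59.6]]
 post 1029 ((67.54310607910156, -111.11564636230469), (19.914958953857422, 24.246816635131836), 89.9874038696289) [[55.7, -120.4, 68.3], [79.1, -101.3, 73.5]]
top
 wall 18 ((0.9531459808349609, -126.11441040039062), (4.960692405700684, 17.651979446411133), 83.135009765625) [[-7.2, -129.3, 39.0], [9.5, -123.9, 44.7]
[... 713 characters left out ...]
415840148926), 1.8924640417099) [[-28.8, -136.1, 38.2], [8.7, -121.0, 45.3]]
 bar 130 ((-16.1611270904541, -110.67654418945312), (24.257986068725586, 55.8868522644043), 88.67337799072266) [[-43.2, -122.2, 30.8], [11.6, -99.4, 35.9]]
 tile 502 ((7.207828521728516, -62.97460174560547), (91.61390686035156, 76.45806884765625), 89.25553894042969) [[-30.1, -103.1, 24.5], [44.1, -19.0, 30.9]]
 handle 90 ((6.843647003173828, -56.9632568359375), (15.49737548828125, 39.847103118896484), 88.21336364746094) [[-12.5, -62.5, 54.3], [26.7, -49.7, 63.2]]
 post 79 ((68.59933471679688, -110.1498031616211), (23.382606506347656, 24.711334228515625), 88.17518615722656) [[56.4, -120.0, 66.1], [79.3, -98.8, 77.8]]
```

View pics/w8.png

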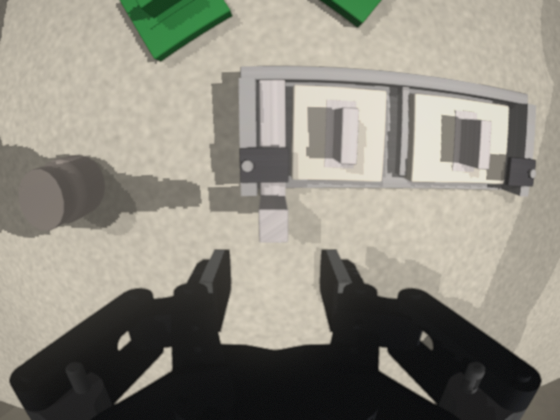

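The spacer post at (273,225) sits just outside the tray. Its nose at (273,80) meets the back stop, and its measured tray x is about -37.6 against -38. The tile handle is at (345,135). Moving above the handle with jaws half open.

Request:
apply_moves(increments=[{"tx": -1.5, "ty": 1.5, "tz": 0.0, "yaw": 0.0}, {"tx": -2.0, "ty": 2.0, "tz": 0.0, "yaw": 0.0}, {"tx": -1.5, "ty": 1.5, "tz": -1.0, "yaw": 0.0}, {"tx": 0.0, "ty": 0.0, "tz": -2.0, "yaw": 0.0}, {"tx": 0.0, "ty": 0.0, "tz": -1.0, "yaw": 0.0}, {"tx": 0.0, "ty": 0.0, "tz": 0.0, "yaw": 0.0}])

```text
t: 17.65
tool_pos: [0.5263, -0.0887, 0.1639]
tcp_rot: [0.022, 1.0, 0.008, -0.002]
ft_force: [0.2, -0.4, -0.8]
finger_gap: 0.043
```

```bash
python3 st.py
```

```text
17.65 [-0.174  0.183 -0.281  1.113  0.016 -0.13 ] [ 0.5263 -0.0887  0.1639] yaw 177.53 toolz [-0.0038  0.0165 -0.9999] [ 0.2 -0.4 -0.8] 0.043
```

Request:
apply_moves(increments=[{"tx": 0.0, "ty": 0.34, "tz": -1.5, "yaw": 0.005}, {"tx": 0.0, "ty": 0.0, "tz": -2.0, "yaw": 0.0}, {"tx": 0.0, "ty": 0.0, "tz": -1.3, "yaw": 0.0}, {"tx": 0.0, "ty": 0.0, "tz": 0.0, "yaw": 0.0}])

```text
t: 18.15
tool_pos: [0.5271, -0.0854, 0.1135]
tcp_rot: [0.019, 1.0, 0.008, -0.002]
ft_force: [-0.2, -0.4, -0.2]
finger_gap: 0.0425
```

```bash
python3 st.py
```

```text
18.15 [-0.167  0.216 -0.358  1.003  0.016 -0.129] [ 0.5271 -0.0854  0.1135] yaw 177.81 toolz [-0.0032  0.0166 -0.9999] [-0.2 -0.4 -0.2] 0.0425
```

Request:
apply_moves(increments=[{"tx": -0.05, "ty": 0.0, "tz": -0.6, "yaw": 0.0}, {"tx": 0.0, "ty": 0.0, "tz": 0.0, "yaw": 0.0}])

```text
t: 18.4
tool_pos: [0.5271, -0.0855, 0.1079]
tcp_rot: [0.019, 1.0, 0.008, -0.001]
ft_force: [0.5, 0.6, 0.6]
finger_gap: 0.0428
```

Request:
apply_moves(increments=[{"tx": 0.0, "ty": 0.0, "tz": 0.0, "yaw": 0.0}, {"tx": 0.0, "ty": 0.0, "tz": 0.0, "yaw": 0.0}, {"tx": 0.0, "ty": 0.0, "tz": 0.0, "yaw": 0.0}], jaw=0, squeeze=50)

```text
t: 18.77
tool_pos: [0.5274, -0.0858, 0.109]
tcp_rot: [0.019, 1.0, 0.008, -0.001]
ft_force: [0.2, -0.1, -2.0]
finger_gap: 0.0113
```

```bash
python3 st.py; python3 look2.py pics/w9.png | grep -A5 -E 'top|side'
```

```text
18.775 [-0.168  0.218 -0.365  0.99   0.015 -0.129] [ 0.5274 -0.0858  0.109 ] yaw 177.79 toolz [-8.000e-04  1.550e-02 -9.999e-01] [ 0.2 -0.1 -2. ] 0.0113
top
 wall 0  
 bar 0  
 tile 131 ((5.629648208618164, -29.190670013427734), (74.90887451171875, 17.78805160522461), 0.9486767649650574) [[-31.6, -37.3, 25.1], [41.3, -20.7, 30.7]]
 handle 0  
 post 0  
side
 wall 73 ((-10.061412811279297, -128.7897491455078), (38.76710891723633, 15.503497123718262), 1.8629567623138428) [[-28.9, -136.1, 38.5], [9.1, -121.5, 45.9]]
 bar 135 ((-16.818653106689453, -110.52423095703125), (24.950939178466797, 57.007591247558594), 87.29225158691406) [[-44.0, -121.7, 30.7], [10.3, -98.6, 35.5]]
 tile 428 ((7.093345642089844, -61.415775299072266), (88.15000915527344, 76.77874755859375), 89.24348449707031) [[-30.0, -102.1, 24.8], [44.5, -18.7, 30.9]]
 handle 74 ((2.1581249237060547, -49.981407165527344), (34.75099182128906, 20.136140823364258), 46.989131927490234) [[-12.6, -68.2, 54.6], [17.5, -37.3, 66.0]]
 post 66 ((68.61424255371094, -111.82401275634766), (23.400691986083984, 26.154239654541016), 2.2637641429901123) [[57.0, -120.7, 66.7], [80.0, -99.1, 78.3]]
```

Request:
apply_moves(increments=[{"tx": 0.0, "ty": 0.0, "tz": -0.12, "yaw": 0.0}, {"tx": 0.0, "ty": -0.15, "tz": -0.05, "yaw": 0.0}, {"tx": -0.01, "ty": -0.2, "tz": -0.02, "yaw": 0.0}, {"tx": -0.01, "ty": -0.2, "tz": -0.02, "yaw": 0.0}])

```text
t: 19.42
tool_pos: [0.5276, -0.0895, 0.1091]
tcp_rot: [0.018, 1.0, 0.01, 0.001]
ft_force: [-0.3, 3.0, 2.7]
finger_gap: 0.0111
```

```bash
python3 st.py
```

```text
19.425 [-0.176  0.219 -0.365  0.989  0.02  -0.14 ] [ 0.5276 -0.0895  0.1091] yaw 177.89 toolz [ 0.0018  0.0203 -0.9998] [-0.3  3.   2.7] 0.0111
```

Request:
apply_moves(increments=[{"tx": -0.01, "ty": -0.25, "tz": 0.0, "yaw": 0.0}, {"tx": -0.01, "ty": -0.25, "tz": 0.0, "yaw": 0.0}])

```text
t: 19.68
tool_pos: [0.5277, -0.0941, 0.1092]
tcp_rot: [0.018, 1.0, 0.011, 0.001]
ft_force: [-1.4, 9.8, 5.9]
finger_gap: 0.0108
```

```bash
python3 st.py
```

```text
19.675 [-0.186  0.22  -0.363  0.99   0.022 -0.149] [ 0.5277 -0.0941  0.1092] yaw 177.91 toolz [ 0.0024  0.0223 -0.9997] [-1.4  9.8  5.9] 0.0108
```

```bash
cat > fl.py <<'E'
import sys
from h import *
s=sensors.get_obs()
yaw=np.deg2rad(-2.2); o=np.array([.5224,-.027]); cc,ss=np.cos(yaw),np.sin(yaw)
T=lambda P: np.c_[(P[:,:2]-o)@[cc,ss],(P[:,:2]-o)@[-ss,cc],P[:,2]]*1000
for n in('wrist','side','top'):
    c=cam(n); C=wcloud(s,c) if n=='wrist' else cloud(c); cv2.imwrite(f'pics/{sys.argv[1]}_{n}.png',c['img'])
    Q=C.reshape(-1,3); Q=T(Q[~np.isnan(Q[:,0])]); x,y,z=Q.T
    t=Q[(x>-30)&(x<42)&(y<-30)&(y>-100)&(z>22)&(z<34)]
    for _ in range(4):
        A=np.c_[t[:,:2]-[5,-65],np.ones(len(t))]; k=np.linalg.lstsq(A,t[:,2],rcond=None)[0]; t=t[abs(t[:,2]-A@k)<2.5]
    print(n,len(t),'tile top plane slope x,y,z0',k.round(4))
    for a,b in((-30,-18),(-5,8),(41,50)):
        m=(x>a)&(x<b)&(y<-85)&(y>-140)&(z>5)&(z<60); q=Q[m]
        h=[(j,round(float(np.median(q[(q[:,1]>j)&(q[:,1]<=j+3),2])),0) if ((q[:,1]>j)&(q[:,1]<=j+3)).sum()>2 else None) for j in range(-138,-86,3)]
        print('  x',a,b,h)
E
python3 fl.py f1
```

```text
wrist 10561 tile top plane slope x,y,z0 [-2.00000e-04  1.65000e-02  2.70305e+01]
  x -30 -18 [(-138, 40.0), (-135, 40.0), (-132, 40.0), (-129, 40.0), (-126, 38.0), (-123, 30.0), (-120, 30.0), (-117, 30.0), (-114, 30.0), (-111, 30.0), (-108, 30.0), (-105, 29.0), (-102, 26.0), (-99, 26.0), (-96, 26.0), (-93, 26.0), (-90, 26.0), (-87, 27.0)]
  x -5 8 [(-138, 40.0), (-135, 40.0), (-132, 40.0), (-129, 40.0), (-126, 38.0), (-123, 30.0), (-120, 30.0), (-117, 30.0), (-114, 30.0), (-111, 30.0), (-108, 30.0), (-105, 29.0), (-102, 26.0), (-99, 26.0), (-96, 26.0), (-93, 26.0), (-90, 26.0), (-87, 27.0)]
  x 41 50 [(-138, None), (-135, None), (-132, 40.0), (-129, 40.0), (-126, 41.0), (-123, 46.0), (-120, 46.0), (-117, None), (-114, None), (-111, None), (-108, None), (-105, None), (-102, None), (-99, None), (-96, None), (-93, None), (-90, None), (-87, None)]
side 346 tile top plane slope x,y,z0 [1.22000e-02 1.76000e-02 3.01072e+01]
  x -30 -18 [(-138, None), (-135, 44.0), (-132, 44.0), (-129, 42.0), (-126, 37.0), (-123, None), (-120, 33.0), (-117, 34.0), (-114, 33.0), (-111, 33.0), (-108, 33.0), (-
[... 757 characters left out ...]
, None), (-123, None), (-120, None), (-117, None), (-114, None), (-111, None), (-108, None), (-105, None), (-102, None), (-99, None), (-96, None), (-93, None), (-90, None), (-87, None)]
  x -5 8 [(-138, None), (-135, None), (-132, None), (-129, None), (-126, None), (-123, None), (-120, None), (-117, None), (-114, None), (-111, None), (-108, None), (-105, None), (-102, None), (-99, None), (-96, None), (-93, None), (-90, None), (-87, None)]
  x 41 50 [(-138, None), (-135, None), (-132, None), (-129, None), (-126, None), (-123, None), (-120, None), (-117, None), (-114, None), (-111, None), (-108, None), (-105, None), (-102, None), (-99, None), (-96, None), (-93, None), (-90, None), (-87, None)]
```

The bar, tile and wall show no gaps, but the tile is tipped about 1° (its inner edge is raised), following the tool's lean. I'll press down lightly to flatten it.

Request:
apply_moves(increments=[{"tx": 0.0, "ty": 0.0, "tz": -0.2, "yaw": 0.0}, {"tx": 0.0, "ty": 0.0, "tz": -0.3, "yaw": 0.0}, {"tx": 0.0, "ty": 0.0, "tz": -0.3, "yaw": 0.0}])

```text
t: 20.2
tool_pos: [0.5276, -0.0936, 0.1087]
tcp_rot: [0.018, 1.0, 0.011, 0.003]
ft_force: [-10.3, 6.2, 26.3]
finger_gap: 0.0112
```

```bash
python3 st.py; python3 fl.py f2 | grep plane
```

```text
20.2 [-0.185  0.218 -0.367  0.984  0.024 -0.15 ] [ 0.5276 -0.0936  0.1087] yaw 177.95 toolz [ 0.0062  0.0229 -0.9997] [-10.3   6.2  26.3] 0.0112
wrist 10606 tile top plane slope x,y,z0 [-2.40000e-03  3.70000e-03  2.64954e+01]
side 346 tile top plane slope x,y,z0 [1.10000e-03 1.50000e-03 2.95591e+01]
top 132 tile top plane slope x,y,z0 [ 5.1000e-03 -2.2200e-02  2.9048e+01]
```

Request:
apply_moves(increments=[{"tx": 0.0, "ty": 0.0, "tz": 0.0, "yaw": 0.0}, {"tx": 0.0, "ty": -0.4, "tz": -0.05, "yaw": 0.0}])

```text
t: 20.6
tool_pos: [0.5271, -0.0951, 0.1096]
tcp_rot: [0.017, 1.0, 0.016, 0.003]
ft_force: [-2.6, 24.9, 12.9]
finger_gap: 0.011
```

```bash
python3 st.py; python3 fl.py f3 | grep plane; python3 st.py
```

```text
20.6 [-0.192  0.217 -0.366  0.987  0.032 -0.158] [ 0.5271 -0.0951  0.1096] yaw 178.05 toolz [ 0.0072  0.0311 -0.9995] [-2.6 24.9 12.9] 0.011
wrist 10475 tile top plane slope x,y,z0 [3.3000e-03 2.5700e-02 2.7452e+01]
side 352 tile top plane slope x,y,z0 [1.26000e-02 2.25000e-02 3.04802e+01]
top 156 tile top plane slope x,y,z0 [1.66000e-02 3.40000e-03 3.01927e+01]
20.75 [-0.191  0.217 -0.366  0.987  0.032 -0.158] [ 0.5271 -0.095   0.1096] yaw 178.06 toolz [ 0.007   0.0307 -0.9995] [-3.  18.  12.6] 0.011
```

Pushing alone tips the tile, because the grip is high on the handle. I'll regrip about 6 mm lower for a shorter lever, then push sideways and down together.

Request:
apply_moves(increments=[{"tx": 0.0, "ty": 0.0, "tz": 0.0, "yaw": 0.0}, {"tx": 0.0, "ty": 0.0, "tz": 0.0, "yaw": 0.0}], jaw=30)

```text
t: 21.0
tool_pos: [0.5271, -0.0955, 0.109]
tcp_rot: [0.017, 1.0, 0.015, 0.003]
ft_force: [0.2, 0.2, -0.5]
finger_gap: 0.0255
```

```bash
python3 st.py; python3 fl.py f4 | grep plane;python3 look2.py pics/w10.png | grep -E 'handle|post|wrist|top|side'
```

```text
21.0 [-0.192  0.218 -0.366  0.986  0.03  -0.158] [ 0.5271 -0.0955  0.109 ] yaw 178.07 toolz [ 0.0064  0.0292 -0.9996] [ 0.2  0.2 -0.5] 0.0255
wrist 10790 tile top plane slope x,y,z0 [ 8.10000e-03 -5.00000e-04  2.66716e+01]
side 329 tile top plane slope x,y,z0 [ 1.39000e-02 -8.10000e-03  2.96596e+01]
top 146 tile top plane slope x,y,z0 [-9.30000e-03  1.34000e-02  2.79252e+01]
wrist
 handle 3465 ((4.018739700317383, -68.90959930419922), (42.44462585449219, 39.81486892700195), 52.411502838134766) [[-12.5, -91.0, 54.8], [25.6, -42.8, 65.0]]
 post 0  
top
 handle 1  
 post 0  
side
 handle 79 ((3.387619972229004, -60.609092712402344), (44.376468658447266, 31.25096893310547), 87.33772277832031) [[-12.0, -82.6, 55.6], [19.0, -39.8, 65.3]]
 post 77 ((67.86874389648438, -112.29547119140625), (21.96541976928711, 25.44837188720703), 86.69161987304688) [[56.0, -123.3, 67.0], [79.7, -101.7, 78.5]]
```

Request:
apply_moves(increments=[{"tx": 0.0, "ty": 0.0, "tz": -0.4, "yaw": 0.0}, {"tx": 0.0, "ty": 0.0, "tz": -0.1, "yaw": 0.0}, {"tx": 0.0, "ty": 0.0, "tz": 0.0, "yaw": 0.0}])

```text
t: 21.68
tool_pos: [0.527, -0.0955, 0.1036]
tcp_rot: [0.017, 1.0, 0.015, 0.003]
ft_force: [-0.1, -0.9, -0.6]
finger_gap: 0.026
```

Request:
apply_moves(increments=[{"tx": 0.0, "ty": 0.0, "tz": 0.0, "yaw": 0.0}, {"tx": 0.0, "ty": 0.0, "tz": 0.0, "yaw": 0.0}, {"tx": 0.0, "ty": 0.0, "tz": -0.2, "yaw": 0.0}], jaw=0, squeeze=40)

```text
t: 22.05
tool_pos: [0.5271, -0.0943, 0.104]
tcp_rot: [0.017, 1.0, 0.016, 0.004]
ft_force: [-7.9, 3.5, 21.8]
finger_gap: 0.0113
```

```bash
python3 st.py; python3 fl.py f5 | grep plane
```

```text
22.05 [-0.191  0.221 -0.374  0.974  0.033 -0.158] [ 0.5271 -0.0943  0.104 ] yaw 178.08 toolz [ 0.0079  0.0325 -0.9994] [-7.9  3.5 21.8] 0.0113
wrist 10777 tile top plane slope x,y,z0 [-1.90000e-03  1.43000e-02  2.69038e+01]
side 324 tile top plane slope x,y,z0 [-6.10000e-03  1.78000e-02  3.00096e+01]
top 139 tile top plane slope x,y,z0 [6.10000e-03 3.33000e-02 2.88399e+01]
```

Request:
apply_moves(increments=[{"tx": 0.0, "ty": -0.25, "tz": -0.25, "yaw": 0.0}])

```text
t: 22.32
tool_pos: [0.527, -0.095, 0.1042]
tcp_rot: [0.016, 1.0, 0.019, 0.005]
ft_force: [-10.4, 16.6, 28.9]
finger_gap: 0.0116
```

```bash
python3 st.py; python3 fl.py f6 | grep plane; python3 st.py
```

```text
22.325 [-0.194  0.22  -0.374  0.974  0.039 -0.162] [ 0.527  -0.095   0.1042] yaw 178.14 toolz [ 0.0097  0.0373 -0.9993] [-10.4  16.6  28.9] 0.0116
wrist 10783 tile top plane slope x,y,z0 [-2.10000e-03  2.27000e-02  2.71683e+01]
side 324 tile top plane slope x,y,z0 [5.00000e-03 1.65000e-02 3.03285e+01]
top 156 tile top plane slope x,y,z0 [-9.30000e-03  1.53000e-02  2.90551e+01]
22.475 [-0.194  0.22  -0.375  0.974  0.038 -0.162] [ 0.527  -0.095   0.1043] yaw 178.14 toolz [ 0.0098  0.0371 -0.9993] [-9.  11.3 22.7] 0.0115
```

The tool lean has crept up to about 2° and the grip transfers it to the tile. I'll let go, take the lean out by pressing the closed fingers against the outer face of the fixed tray wall, then regrip.

Request:
apply_moves(increments=[{"tx": 0.0, "ty": 0.0, "tz": 0.0, "yaw": 0.0}, {"tx": 0.0, "ty": 0.0, "tz": 0.0, "yaw": 0.0}, {"tx": 0.0, "ty": 0.0, "tz": 2.5, "yaw": 0.0}, {"tx": 0.0, "ty": 0.0, "tz": 3.0, "yaw": 0.0}, {"tx": -0.5, "ty": -2.5, "tz": 1.5, "yaw": 0.0}, {"tx": -0.5, "ty": -3.5, "tz": 0.0, "yaw": 0.0}, {"tx": -0.5, "ty": -3.0, "tz": 0.0, "yaw": 0.0}, {"tx": 0.0, "ty": -0.5, "tz": 0.0, "yaw": 0.0}], jaw=35)

```text
t: 23.48
tool_pos: [0.5117, -0.1929, 0.1744]
tcp_rot: [0.015, 1.0, 0.018, 0.004]
ft_force: [-0.2, 0.7, -0.2]
finger_gap: 0.0299
```

Request:
apply_moves(increments=[{"tx": 0.0, "ty": 0.0, "tz": 0.0, "yaw": 0.0}, {"tx": 0.0, "ty": 0.0, "tz": 0.0, "yaw": 0.0}], jaw=0)

```text
t: 23.72
tool_pos: [0.5116, -0.1924, 0.1736]
tcp_rot: [0.016, 1.0, 0.018, 0.003]
ft_force: [-0.0, -0.4, -1.1]
finger_gap: -0.0002
```

```bash
python3 st.py; python3 look2.py pics/w11.png
```

```text
23.725 [-0.375  0.202 -0.237  1.139  0.037 -0.344] [ 0.5116 -0.1924  0.1736] yaw 178.2 toolz [ 0.0073  0.0367 -0.9993] [-0.  -0.4 -1.1] -0.0002
wrist
 wall 1096 ((-10.03085708618164, -129.47596740722656), (39.82925033569336, 12.69304084777832), 0.6932016015052795) [[-29.2, -135.5, 38.9], [9.0, -123.5, 41.7]]
 bar 618 ((-11.710050582885742, -112.61184692382812), (47.86857604980469, 17.382234573364258), 1.7969619035720825) [[-34.3, -120.8, 30.5], [11.0, -104.5, 31.9]]
 tile 6621 ((6.792428970336914, -68.42100524902344), (77.59471893310547, 83.14479064941406), 0.009338060393929482) [[-29.9, -108.6, 25.1], [43.0, -29.1, 30.6]]
 handle 989 ((7.165607452392578, -65.7190170288086), (40.2762565612793, 13.186429023742676), 0.3403978943824768) [[-12.5, -71.5, 54.6], [26.0, -59.8, 59.4]]
 post 0  
top
 wall 72 ((-9.909828186035156, -130.8546905517578), (38.874881744384766, 11.592086791992188), 0.13557955622673035) [[-29.3, -136.3, 38.8], [8.6, -125.1, 45.9]]
 bar 184 ((-16.6556396484375, -109.82315063476562), (25.05301284790039, 56.87820053100586), 86.7813720703125) [[-43.1, -122.3, 30.6], [11.
[... 582 characters left out ...]
7), 3.7814855575561523) [[-28.7, -137.1, 38.2], [9.5, -121.1, 45.5]]
 bar 127 ((-16.510662078857422, -110.51751708984375), (24.33300018310547, 56.623435974121094), 87.79148864746094) [[-43.0, -122.2, 30.7], [10.6, -100.2, 36.3]]
 tile 455 ((6.968118667602539, -66.38064575195312), (77.5591049194336, 83.49585723876953), 0.0017012514872476459) [[-29.6, -104.8, 24.9], [44.6, -26.2, 30.9]]
 handle 87 ((7.779685020446777, -64.24037170410156), (39.49010467529297, 15.165992736816406), 0.8246320486068726) [[-11.4, -70.9, 54.7], [26.9, -56.9, 64.0]]
 post 82 ((68.14738464355469, -112.503173828125), (22.894546508789062, 24.851165771484375), 87.1532211303711) [[56.1, -123.3, 66.2], [79.2, -101.4, 77.0]]
```

Request:
apply_moves(increments=[{"tx": 0.0, "ty": 0.0, "tz": -2.5, "yaw": 0.0}, {"tx": 0.0, "ty": 0.0, "tz": -3.0, "yaw": 0.0}, {"tx": 0.0, "ty": 0.0, "tz": -1.5, "yaw": 0.0}, {"tx": 0.0, "ty": 0.3, "tz": -0.3, "yaw": 0.0}, {"tx": 0.0, "ty": 0.2, "tz": 0.0, "yaw": 0.0}])

```text
t: 24.5
tool_pos: [0.5131, -0.1853, 0.1007]
tcp_rot: [0.014, 1.0, 0.018, 0.005]
ft_force: [-0.4, -1.0, 0.7]
finger_gap: 0.0003
```

```bash
python3 st.py
```

```text
24.5 [-0.362  0.244 -0.352  0.977  0.037 -0.334] [ 0.5131 -0.1853  0.1007] yaw 178.41 toolz [ 0.0105  0.0356 -0.9993] [-0.4 -1.   0.7] 0.0003
```

Request:
apply_moves(increments=[{"tx": 0.0, "ty": 0.25, "tz": 0.0, "yaw": 0.0}, {"tx": 0.0, "ty": 0.25, "tz": 0.0, "yaw": 0.0}, {"tx": 0.0, "ty": 0.25, "tz": 0.0, "yaw": 0.0}, {"tx": 0.0, "ty": 0.25, "tz": 0.0, "yaw": 0.0}])

```text
t: 25.0
tool_pos: [0.5143, -0.1765, 0.1032]
tcp_rot: [0.014, 1.0, 0.015, 0.007]
ft_force: [0.1, -12.4, -5.1]
finger_gap: 0.0
```

```bash
python3 st.py
```

```text
25.0 [-0.344  0.235 -0.358  0.975  0.032 -0.316] [ 0.5143 -0.1765  0.1032] yaw 178.38 toolz [ 0.0136  0.0293 -0.9995] [  0.1 -12.4  -5.1] 0.0
```

Request:
apply_moves(increments=[{"tx": 0.0, "ty": 0.35, "tz": -0.05, "yaw": 0.0}, {"tx": 0.0, "ty": 0.35, "tz": -0.05, "yaw": 0.0}, {"tx": 0.0, "ty": 0.35, "tz": -0.05, "yaw": 0.0}, {"tx": 0.0, "ty": 0.35, "tz": -0.05, "yaw": 0.0}])

```text
t: 25.5
tool_pos: [0.5143, -0.1744, 0.1034]
tcp_rot: [0.018, 1.0, -0.002, 0.006]
ft_force: [-2.6, -14.1, 0.4]
finger_gap: 0.0
```

```bash
python3 st.py
```

```text
25.5 [-0.327  0.227 -0.367  0.963 -0.    -0.29 ] [ 0.5143 -0.1744  0.1034] yaw 177.89 toolz [ 0.0123 -0.0044 -0.9999] [ -2.6 -14.1   0.4] 0.0
```

Request:
apply_moves(increments=[{"tx": 0.0, "ty": 0.35, "tz": 0.0, "yaw": 0.0}, {"tx": 0.0, "ty": -0.5, "tz": 0.0, "yaw": 0.0}, {"tx": 0.0, "ty": -1.0, "tz": 1.0, "yaw": 0.0}, {"tx": 0.0, "ty": 0.0, "tz": 3.0, "yaw": 0.0}, {"tx": 0.0, "ty": 0.0, "tz": 3.0, "yaw": 0.0}, {"tx": 0.0, "ty": 1.0, "tz": 1.5, "yaw": 0.0}])

```text
t: 26.25
tool_pos: [0.5135, -0.1801, 0.1919]
tcp_rot: [0.02, 1.0, -0.005, 0.006]
ft_force: [0.3, -0.0, -1.0]
finger_gap: 0.0003
```

```bash
python3 st.py
```

```text
26.25 [-0.335  0.175 -0.228  1.154 -0.006 -0.294] [ 0.5135 -0.1801  0.1919] yaw 177.66 toolz [ 0.0108 -0.0101 -0.9999] [ 0.3 -0.  -1. ] 0.0003
```

Request:
apply_moves(increments=[{"tx": 0.4, "ty": 2.5, "tz": 0.5, "yaw": 0.0}, {"tx": 0.4, "ty": 3.0, "tz": 0.0, "yaw": 0.0}, {"tx": 0.4, "ty": 2.5, "tz": 0.0, "yaw": 0.0}, {"tx": 0.0, "ty": 0.5, "tz": -1.0, "yaw": 0.0}, {"tx": 0.0, "ty": 0.0, "tz": -2.0, "yaw": 0.0}, {"tx": 0.0, "ty": 0.0, "tz": 0.0, "yaw": 0.0}], jaw=40)

```text
t: 27.0
tool_pos: [0.5255, -0.0907, 0.1677]
tcp_rot: [0.02, 1.0, -0.004, 0.007]
ft_force: [-0.4, 0.7, 1.0]
finger_gap: 0.0345
```

```bash
python3 st.py; python3 look2.py pics/w12.png|sed -n 2,6p
```

```text
27.0 [-0.168  0.167 -0.293  1.097 -0.006 -0.129] [ 0.5255 -0.0907  0.1677] yaw 177.75 toolz [ 0.0129 -0.0088 -0.9999] [-0.4  0.7  1. ] 0.0345
 wall 1089 ((-10.0445556640625, -129.14483642578125), (12.772967338562012, 39.90016555786133), 89.98030853271484) [[-29.3, -135.0, 38.7], [9.1, -123.2, 41.5]]
 bar 654 ((-11.394693374633789, -113.1037826538086), (46.74992752075195, 18.753435134887695), 0.03565937653183937) [[-34.0, -121.7, 30.5], [10.8, -104.3, 31.8]]
 tile 10163 ((6.926486968994141, -68.4241943359375), (83.14484405517578, 77.82594299316406), 89.9986801147461) [[-29.7, -107.9, 25.0], [42.9, -28.8, 30.4]]
 handle 1285 ((7.211280822753906, -65.07612609863281), (39.66807174682617, 11.671041488647461), 0.44994673132896423) [[-12.3, -70.7, 56.4], [26.0, -59.4, 59.6]]
 post 0
```

Request:
apply_moves(increments=[{"tx": 0.1, "ty": -0.15, "tz": -2.0, "yaw": 0.0}, {"tx": 0.0, "ty": 0.0, "tz": -2.5, "yaw": 0.0}, {"tx": 0.0, "ty": 0.0, "tz": -1.3, "yaw": 0.0}, {"tx": 0.0, "ty": 0.0, "tz": 0.0, "yaw": 0.0}])

```text
t: 27.65
tool_pos: [0.5296, -0.0943, 0.114]
tcp_rot: [0.021, 1.0, -0.005, 0.011]
ft_force: [0.4, -0.7, 0.5]
finger_gap: 0.0341
```

```bash
python3 st.py
```

```text
27.65 [-0.173  0.203 -0.373  0.971 -0.007 -0.132] [ 0.5296 -0.0943  0.114 ] yaw 177.6 toolz [ 0.0224 -0.0106 -0.9997] [ 0.4 -0.7  0.5] 0.0341
```

Request:
apply_moves(increments=[{"tx": -0.25, "ty": 0.2, "tz": -0.7, "yaw": 0.0}, {"tx": 0.0, "ty": 0.0, "tz": -0.2, "yaw": 0.0}, {"tx": 0.0, "ty": 0.0, "tz": 0.0, "yaw": 0.0}])

```text
t: 28.02
tool_pos: [0.528, -0.0924, 0.1065]
tcp_rot: [0.021, 1.0, -0.005, 0.013]
ft_force: [-0.3, 1.3, -1.0]
finger_gap: 0.0343
```

Request:
apply_moves(increments=[{"tx": 0.0, "ty": 0.0, "tz": 0.0, "yaw": 0.0}, {"tx": 0.0, "ty": 0.0, "tz": 0.0, "yaw": 0.0}, {"tx": 0.0, "ty": 0.0, "tz": 0.0, "yaw": 0.0}], jaw=0, squeeze=60)

```text
t: 28.4
tool_pos: [0.5283, -0.0918, 0.1072]
tcp_rot: [0.021, 1.0, -0.005, 0.013]
ft_force: [-0.6, -0.9, -0.5]
finger_gap: 0.0107
```

```bash
python3 st.py;  python3 fl.py f7 | grep plane
```

```text
28.4 [-0.17   0.203 -0.389  0.951 -0.005 -0.129] [ 0.5283 -0.0918  0.1072] yaw 177.64 toolz [ 0.0263 -0.0097 -0.9996] [-0.6 -0.9 -0.5] 0.0107
wrist 11273 tile top plane slope x,y,z0 [-1.1000e-03 -2.2000e-03  2.6522e+01]
side 347 tile top plane slope x,y,z0 [ 1.60000e-03 -2.90000e-03  2.95165e+01]
top 43 tile top plane slope x,y,z0 [-1.40000e-03  1.67900e-01  2.38652e+01]
```

Request:
apply_moves(increments=[{"tx": 0.0, "ty": -0.2, "tz": -0.1, "yaw": 0.0}, {"tx": 0.0, "ty": -0.35, "tz": -0.1, "yaw": 0.0}])

```text
t: 28.8
tool_pos: [0.5282, -0.093, 0.1072]
tcp_rot: [0.019, 1.0, 0.002, 0.014]
ft_force: [-5.0, 19.7, 15.4]
finger_gap: 0.0107
```

```bash
python3 st.py;  python3 fl.py f8 | grep plane; python3 st.py
```

```text
28.8 [-0.178  0.203 -0.389  0.952  0.008 -0.139] [ 0.5282 -0.093   0.1072] yaw 177.8 toolz [ 0.0278  0.0032 -0.9996] [-5.  19.7 15.4] 0.0107
wrist 11268 tile top plane slope x,y,z0 [-1.60000e-03  5.60000e-03  2.65952e+01]
side 348 tile top plane slope x,y,z0 [ 4.50000e-03 -6.90000e-03  2.98745e+01]
top 88 tile top plane slope x,y,z0 [-2.90000e-03  4.79000e-02  2.76426e+01]
28.95 [-0.178  0.203 -0.389  0.952  0.008 -0.139] [ 0.5282 -0.093   0.1072] yaw 177.8 toolz [ 0.0279  0.0028 -0.9996] [-4.2 16.5 12.8] 0.0108
```

```bash
python3 fl.py f9 | head -4; python3 st.py
python3 - <<'E'
import cv2
a=cv2.imread('pics/f9_wrist.png')[0:260,120:420]; cv2.imwrite('pics/fin.png',cv2.resize(a,None,fx=2.2,fy=2.2,interpolation=cv2.INTER_CUBIC))
E
python3 look2.py pics/w13.png; python3 st.py
```

```text
wrist 11278 tile top plane slope x,y,z0 [-1.10000e-03  4.90000e-03  2.65969e+01]
  x -30 -18 [(-138, 40.0), (-135, 40.0), (-132, 40.0), (-129, 40.0), (-126, 38.0), (-123, 30.0), (-120, 30.0), (-117, 30.0), (-114, 30.0), (-111, 30.0), (-108, 30.0), (-105, 28.0), (-102, 26.0), (-99, 26.0), (-96, 26.0), (-93, 26.0), (-90, 26.0), (-87, 26.0)]
  x -5 8 [(-138, 40.0), (-135, 40.0), (-132, 40.0), (-129, 40.0), (-126, 38.0), (-123, 30.0), (-120, 30.0), (-117, 30.0), (-114, 30.0), (-111, 30.0), (-108, 30.0), (-105, 28.0), (-102, 26.0), (-99, 26.0), (-96, 26.0), (-93, 26.0), (-90, 26.0), (-87, 26.0)]
  x 41 50 [(-138, None), (-135, None), (-132, None), (-129, None), (-126, 40.0), (-123, None), (-120, 46.0), (-117, None), (-114, None), (-111, None), (-108, None), (-105, None), (-102, None), (-99, None), (-96, None), (-93, None), (-90, None), (-87, None)]
29.1 [-0.177  0.203 -0.389  0.952  0.007 -0.139] [ 0.5282 -0.093   0.1072] yaw 177.81 toolz [ 0.0279  0.0025 -0.9996] [-4.3 15.9 11.9] 0.0111
wrist
 wall 1987 ((-10.002695083618164, -129.41656494140625), (13.39342975616455, 39.971839904785156),
[... 984 characters left out ...]
5267334, 55.85749053955078), 88.98612976074219) [[-42.8, -121.9, 30.5], [9.9, -98.8, 35.9]]
 tile 417 ((7.7076263427734375, -67.11798858642578), (85.5149154663086, 76.23431396484375), 88.90577697753906) [[-29.6, -103.2, 24.9], [44.7, -26.5, 30.9]]
 handle 64 ((1.1720266342163086, -56.13336181640625), (33.79526138305664, 18.62140655517578), 55.8347282409668) [[-11.2, -73.1, 54.2], [17.3, -46.0, 65.2]]
 post 73 ((67.68544006347656, -112.6740951538086), (24.333091735839844, 24.2872314453125), 88.59261322021484) [[56.1, -121.9, 66.6], [79.2, -100.6, 77.8]]
29.25 [-0.177  0.203 -0.389  0.952  0.007 -0.139] [ 0.5281 -0.093   0.1072] yaw 177.81 toolz [ 0.0278  0.0025 -0.9996] [-4.7 14.9 11.4] 0.011
```

View pics/fin.png

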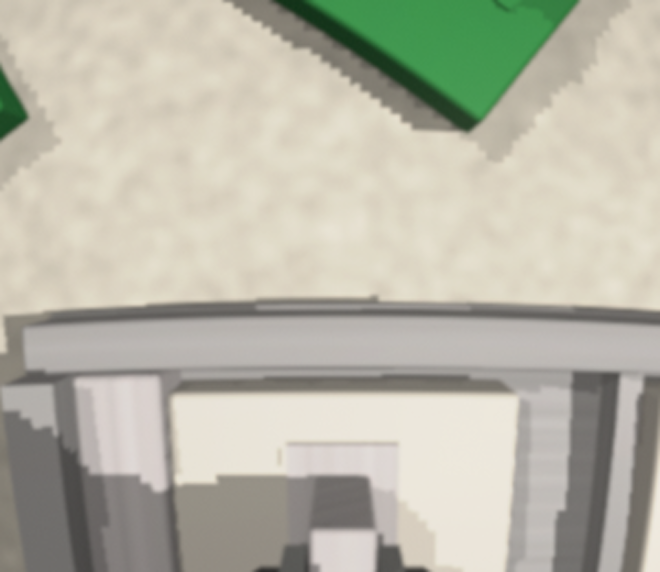

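The spacer's nose is against the back stop (120,377). The bar (75-165) sits between the wall and the tile (170-515) with no gap on either side. The push force is slowly relaxing, so I'll refresh it once and hand in.

Request:
apply_moves(increments=[{"tx": 0.0, "ty": -0.3, "tz": -0.15, "yaw": 0.0}])

```text
t: 29.38
tool_pos: [0.5281, -0.0934, 0.1073]
tcp_rot: [0.018, 1.0, 0.005, 0.014]
ft_force: [-6.4, 14.2, 17.5]
finger_gap: 0.011
```

```bash
python3 st.py
python3 - <<'E'
from h import *
print(workorder.hand_in())
E
```

```text
29.375 [-0.181  0.203 -0.389  0.952  0.014 -0.145] [ 0.5281 -0.0934  0.1073] yaw 177.93 toolz [ 0.0289  0.0087 -0.9995] [-6.4 14.2 17.5] 0.011
the job is handed in; nothing more can be done
None
```

I slid the spacer under the right (-y) lip into the gap beside the narrower tile, up to the back stop, and let go. I then pushed the tile by its handle against spacer and wall, and handed in at 29.4 s with the handle still gripped and pressed.

**Last checks:**
- **Spacer:** its nose measured about 0.5 mm from the back stop, within camera error. The wrist view showed it touching.
- **Flush:** the last depth profile and picture showed no gap between wall, spacer and tile.
- **Press:** at hand-in the push was about 14 N sideways and 17 N downward. The sideways force had been easing off before I refreshed it, and that last push left it about 1 N lower than before.
- **Jar, bottle, beaker and green pieces:** I didn't touch them, though I took no separate reading of them at the end.

**What went wrong on the way:**
- **Wrist joint limit:** early on, the last joint hit its limit and tilted the tool. I straightened it by pushing the arm against its reach limit. Stopping there gave a brief 67 N wrist reading, which was gone at the next reading.
- **Tile tipped:** my first presses tipped the tile by about 1 to 1.5°. I let go of it, straightened the tool by pressing the closed fingers against the outside of the tray wall, and gripped the handle again. The tile then read about 0.3° off flat.
- **Not checked at the end:** I didn't measure the tile's tilt again after the last push. The tool leaned about 0.35° more in that push, so the tile may be slightly more tilted.

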